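# Lock the ice bucket's hold-down clamp on the bar cart with the extension bar

### The job

The cart is about to be rolled, so lock the ice bucket down. Take the extension bar from its rest, slip its socket fully onto the short red lever of the hold-down clamp until it meets the shoulder, and with the bar swing the lever past its stiff dead point, easing it gently on until you feel its stop, without letting it snap over and without ramming the stop or forcing anything, and without touching the lever with the gripper. Then draw the bar off and lay it back in its rest, leaving the glasses, olive dish and tongs alone.

Things in the scene. Friction and masses are not known exactly. Their poses are not given: they have to be found in the camera images.
- bar_center (a point): Centre (half-way up) of the loose extension bar: dark square steel bar, 200 long, 25 wide, 25 high, about 350 g, to be gripped across its width here at the middle. Own x runs along the bar towards its open socket end, z up. The bright steel last 55 of the bar (x from +45 to +100) is a square tube, 17 x 17 inside, 55 deep, walls 4.
- bar_mouth (a point): Centre of the socket's open end, 100 along the bar's own x from its centre; own x points out of the mouth.
- pivot (a point): On the clamp's upright turning axis, 45 above the cart top, level with the lever's middle. The fixed clamp stands on a 110 x 100 brass plate; hub 44 across, its top 66 above the cart top. Own y points to the fixed steel ice bucket (180 across, 240 high, axis 170 from the pivot); the lever sweeps level on the other side.
- lever_shoulder (a point): Middle of the brass shoulder face (28 x 28) on the clamp lever, 28 from the turning axis, 45 above the cart top. Own x points outward along the red stub, z up. The stub is a round bar 14 across with a rounded end, reaching 47 beyond the shoulder; the bar's socket goes over it with 1.5 play all round until the mouth meets the shoulder.
- lever_tip (a point): Rounded end of the red stub, 75 from the turning axis, 47 outward from the shoulder.
- lever (a joint): Lever angle about the pivot axis: 0 open (as it starts), grows counter-clockwise from above. Over-center spring: it resists, most (1.5 to 1.8 N m) some 0.6 before the dead point, which lies anywhere from 0.8 to 1.2; beyond, it drives the lever on, up to 1 N m, to a rubber stop 0.3 past the dead point, so the stop (1.1 to 1.5) must be felt. Let go before the dead point it springs open; beyond, shut.
- rest_center (a point): Where the bar's centre lies in its fixed rest, 40 above the cart top. Own x along the bar (socket end towards +x at the start; either way round will do at the end). Wood plate 160 x 70 x 8 with two cork saddles 62 either side of the middle, tops 27.5 above the cart top, between brass cheeks 50 high that flare from about 36 to 50 apart.
- tumbler_a: Amber crystal tumbler, 82 across, 92 high, loose; origin at the middle of its underside. Leave alone.
- tumbler_b: Clear crystal tumbler, 82 across, 92 high, loose; origin at the middle of its underside. Leave alone.
- olive_dish: Blue ceramic olive dish, 110 across, 40 high, loose; origin at the middle of its underside. Leave alone.
- tongs: Steel ice tongs lying flat, 180 x 46 x 10, loose; origin under their middle. Leave alone.
- crank_pin (a point): Blue-topped pin on the hub, 12 from the turning axis, 64 above the cart top, that drives the steel link to the clamp's rubber shoe. In the pivot's own axes it starts on the +x side, is at x = 0 at the dead point and about 3.5 past it (x = -3.5) when the lever is at its stop.
Things that resemble listed ones, but are neither listed nor needed, are in the scene too. Of the things shaped like the part that bears rest_center, the dark wooden one is meant.

How it is judged:
On the way, in this order (a step that is already met when the one before it is completed fails the run):
1. the bar's socket is fully on the stub of the still open lever (mouth within 5 mm of the shoulder) (value of joint lever below 0.4 rad and distance between bar_mouth and lever_shoulder below 0.005 m), for 0.1 s.
2. the lever is past its dead point and at its stop (crank pin over 3 mm past the dead point) with the bar still on it (mouth within 12 mm of the shoulder) (x of crank_pin in the frame of pivot below -0.003 m and distance between bar_mouth and lever_shoulder below 0.012 m), for 0.1 s.
At the end, for the whole second after the job is handed in: The lever is at its stop, locked (crank pin more than 3 mm past the dead point), and the bar lies still in its rest, level in the saddles and along it within 0.12 rad, released, its centre within 30 mm of the rest's centre (x of crank_pin in the frame of pivot below -0.003 m and horizontal distance between bar_center and rest_center below 0.03 m and height (world z) of bar_center between 0.035 and 0.045 m and angle between the x axis of bar_center and the x axis of rest_center, either way round below 0.12 rad and linear speed of bar below 0.02 m/s and contact force between the fingers and bar below 0.1 N); the robot touches nothing.
It fails at once if the lever snaps or is banged (turns faster than 2.5 rad/s) (velocity of joint lever above 2.5 rad/s or velocity of joint lever below -2.5 rad/s).
It fails at once if the bar is forced on the lever (contact forces summing to over 75 N) (contact force between bar and lever above 75 N).
It fails at once if the lever is rammed against its stop (contact forces of the bar on it over 30 N once past the dead point) (x of crank_pin in the frame of pivot below -0.001 m and contact force between bar and lever above 30 N).
It fails at once if the gripper pushes the lever or the clamp itself (contact force between the fingers and lever above 1 N or contact force between any of the arm, the fingers and clamp above 5 N).
It fails at once if a bystander is moved or tipped (distance of any of tumbler_a, tumbler_b, olive_dish, tongs from where it was at the start of the episode above 0.015 m).
It also fails if it takes over 72 s, if anything falls off the work surface, if the arm or the gripper's body presses on something with over 40 N, if the wrist force passes 120 N, or if a joint passes its speed limit or range.

### The arm

A 7-joint arm with a two-finger parallel gripper is mounted at the origin on the work surface. World frame = base frame: x ahead of the robot, y to its left, z up, the work surface at z = 0. Lengths are in m, angles in rad, forces in N, time in s.
With the tool pointing down it reaches from about 0.425 to 0.825 m from the base axis. Payload 3.6 kg.
Tool frame: the origin (TCP) lies at the centre of the arm's flange, where the gripper is bolted on; the fingertips stand 186 mm ahead of it and the grasp point (between the pads) lies robot.pinch_z ahead of it (robot.pinch_z is the distance from the TCP to the grasp point, in m); z points along the fingers, x is the direction in which the jaws open and shut, and the axes are right-handed (so a half turn about z gives the same grasp; the last joint's range is limited). The gripper opens to 93 mm and grips with 3 to 60 N. Pads are 15 mm wide; open, the fingers measure 128 mm over their backs; the gripper's body (75 mm by 188 mm) begins 65 mm behind the grasp point.
Start: joints at [1.276, 0.615, -0.013, 1.423, 0.008, 1.103, -0.04], TCP at [0.173, -0.627, 0.405] pointing down, gripper open.
Joint ranges: [-3.12, 3.12], [-0.3, 2.06], [-1.34, 1.32], [0.26, 2.42], [-1.36, 4.5], [0.01, 1.98], [-2.84, 2.84]. Speed limits (rad/s): [2.79, 2.79, 3.14, 3.14, 3.14, 3.14, 3.14].

### API

Orientations are given as a unit quaternion [w, x, y, z].
In Python, from cell import robot, vision, ticket gives the robot as it stands.
- The arm moves only by the tool step_arm, never from a script. Its argument "rows" is a list of rows, each an object with "xyz": the shift along the tool's x, y, z in m, a list of three; "spin": the turn about the tool's z in degrees. In form: [{"xyz": [dx, dy, dz], "spin": spin}, ...]. A call has 1 to 10 rows; each row is the pose to reach, as a shift and turn from the pose commanded when the call began, along the tool's axes at that moment; what a row does not reach only later rows make up. A row lasts 1/10 s, in which the tool goes at most 50 mm and 8.59 degrees, less where a joint would pass 70% of its speed; a pose out of reach is approached as far as the arm can. A call with a gripper value outside its range is refused whole. "hand" is the closure, from -1 (fully open) to 1 (shut), so that 0 is half open, set as the call begins (left out, the last holds). The fingers move at their own pace and stop on an object; the grip force is fixed at half the most. Time passes only in rows, so rows that repeat a pose let the fingers close. It gives the time, the measured TCP pose, the force and the opening at its end, in the units of the state.
- robot.sense(): the state, without advancing time (a new reading comes with each control period).
- vision.snapshot(name): name is "scene" or "top" or "wrist"; returns a dict with "img" (400x640x3 uint8, blue, green, red), "camera_matrix" (3x3 intrinsics, pixels), "xyz" and "orientation" of the camera in the world. Camera axes: x right, y down, z forward; pixel columns grow to the right and rows downward; lengths in m; the calibration is good to about 2 mm. A picture is of the moment at which its call begins. There is no depth.
- ticket.job_done(): hands the job in, once; it reports no verdict.
The state is a dict: "time": time; "q": joint angles; "qvel": joint speeds; "joint_torque": joint torques, N m; "ee_pos": TCP position; "orientation": TCP orientation; "ft_force": force on the tool from outside, world axes, zero at the start; "torque": the same for the moment, N m; "width": finger opening in m.
Only numpy, scipy, OpenCV 4.12 (cv2) and the standard library are available. Lean on these libraries where they do the work, as an engineer would, in place of code of your own. Each camera call takes 0.05 s, during which the arm holds its last target.

## Working session

There is one attempt and no reset: what is moved stays moved. The work goes in short steps, Python scripts to look and compute and a tool call to move; the robot and the scene stay as the last step left them, time stands still between calls to the robot, and variables do not carry over. Pictures are saved under pics/ and viewed, and the job is handed in when it is done.

Besides the shell and the picture viewer there is one more tool, called as name(argument=value, ...), one argument or row to a line, values as JSON. step_arm: Moves the arm, as the interface text tells. Its arguments: {"type":"object","properties":{"rows":{"type":"array"},"hand":{"type":"number"}},"required":["rows"]}

```bash
ls; mkdir -p pics
python3 - <<'E'
from cell import robot, vision, ticket
import cv2
s=robot.sense(); print(s); print(robot.pinch_z)
for n in ("scene","top","wrist"):
    r=vision.snapshot(n); cv2.imwrite(f"pics/{n}0.png",r["img"]); print(n,r["camera_matrix"],r["xyz"],r["orientation"])
E
```

```text
pics
{'time': 0.0, 'q': array([ 1.27551277,  0.6159153 , -0.01262477,  1.42486701,  0.00809169,
        1.10338418, -0.04038683]), 'qvel': array([-7.81204305e-04, -2.20568481e-03, -1.42801778e-04, -1.30988541e-04,
        1.30141710e-03, -3.40371165e-05, -1.97396237e-03]), 'joint_torque': array([ 2.24316113e-04, -4.58923316e+01,  2.09003272e-01, -1.65741527e+01,
       -6.10745978e-02,  2.04681902e-02,  2.20362458e-04]), 'ee_pos': array([ 0.17255183, -0.62636026,  0.40359365]), 'orientation': array([-7.55462278e-04,  7.95498731e-01, -6.05953939e-01, -1.01088719e-03]), 'ft_force': array([-0.83209693, -0.60746939,  0.74188896]), 'torque': array([-0.00991458,  0.01987223,  0.01946085]), 'width': 0.09276143548171094}
0.1673
scene [[484.17659034   0.         320.13916447]
 [  0.         484.17659034 198.43908533]
 [  0.           0.           1.        ]] [ 1.09875508 -0.74735249  1.06039971] [-0.3226212   0.87395915  0.3416901  -0.12393075]
top [[477.96430712   0.         319.86848828]
 [  0.         477.96430712 195.06427449]
 [  0.           0.           1.        ]] [ 0.32256184 -0.12581878  1.43441877] [-0.04752791  0.70946324 -0.70149579  0.0480277 ]
wrist [[312.2215543    0.         317.38657755]
 [  0.         312.2215543  196.10185491]
 [  0.           0.           1.        ]] [ 0.23700348 -0.60809227  0.3836837 ] [ 0.09665886  0.7895083  -0.60143142 -0.07492635]
```

View pics/top0.png

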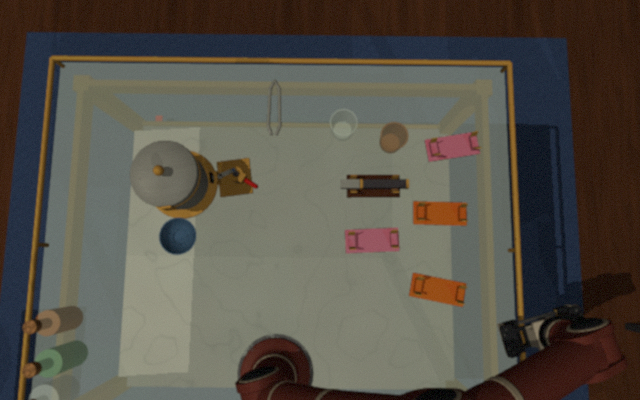

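View pics/scene0.png

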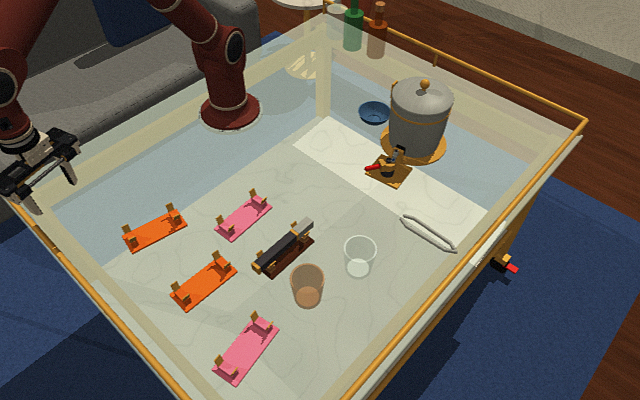

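View pics/wrist0.png

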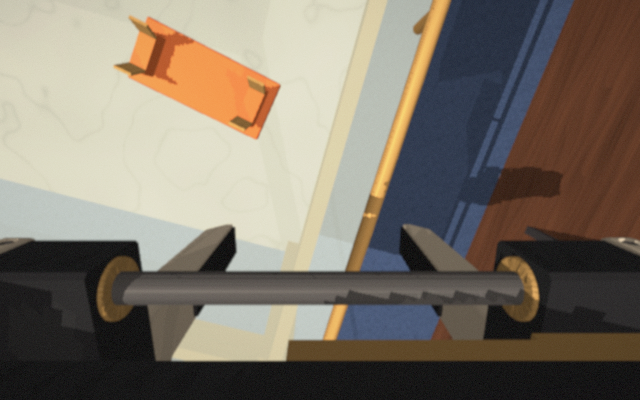

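```bash
cat > h.py <<'E'
import numpy as np, cv2
from scipy.spatial.transform import Rotation as R
def rot(q): return R.from_quat([q[1],q[2],q[3],q[0]]).as_matrix()
def proj(r,P):
    P=np.atleast_2d(P); c=(P-r["xyz"])@rot(r["orientation"]); K=r["camera_matrix"]
    return np.c_[K[0,0]*c[:,0]/c[:,2]+K[0,2],K[1,1]*c[:,1]/c[:,2]+K[1,2]]
def ray(r,uv):
    uv=np.atleast_2d(np.asarray(uv,float)); K=r["camera_matrix"]
    d=np.c_[(uv[:,0]-K[0,2])/K[0,0],(uv[:,1]-K[1,2])/K[1,1],np.ones(len(uv))]
    d=d@rot(r["orientation"]).T; return d/np.linalg.norm(d,axis=1)[:,None]
def onz(r,uv,z):
    d=ray(r,uv); c=np.asarray(r["xyz"]); return c+d*((z-c[2])/d[:,2])[:,None]
def tri(r1,a,r2,b):
    d1=ray(r1,a)[0];d2=ray(r2,b)[0];c1=np.array(r1["xyz"]);c2=np.array(r2["xyz"])
    A=np.c_[d1,-d2];t=np.linalg.lstsq(A,c2-c1,rcond=None)[0]
    p,q=c1+t[0]*d1,c2+t[1]*d2; return (p+q)/2,np.linalg.norm(p-q)
E
python3 - <<'E'
from cell import vision
import cv2,pickle
from h import *
S={n:vision.snapshot(n) for n in("scene","top")}
pickle.dump(S,open("s0.pkl","wb"))
t=S["top"];s=S["scene"]
print(proj(t,[[0,0,0],[0.5,0,0],[.5,-.3,0]]),proj(s,[[0,0,0]]))
for n,uv in dict(pivot=(239,176),tip=(257,187),rest=(373,186),bucketbase=(183,185),dish=(178,237),tumA=(393,150),tumB=(343,130),tongs=(275,108)).items(): print(n,onz(t,uv,0.0)[0].round(3))
for uv in [(510,63),(52,58),(515,250),(480,370),(130,130)]: print(uv,onz(t,uv,0)[0].round(3))
c=t["img"][120:260,130:290]; cv2.imwrite("pics/c1.png",cv2.resize(c,None,fx=5,fy=5,interpolation=cv2.INTER_CUBIC)[:600])
c=t["img"][160:215,320:430]; cv2.imwrite("pics/c2.png",cv2.resize(c,None,fx=7,fy=7,interpolation=cv2.INTER_CUBIC))
c=s["img"][135:195,340:430]; cv2.imwrite("pics/c3.png",cv2.resize(c,None,fx=8,fy=8,interpolation=cv2.INTER_CUBIC))
c=s["img"][200:290,230:340]; cv2.imwrite("pics/c4.png",cv2.resize(c,None,fx=6,fy=6,interpolation=cv2.INTER_CUBIC))
E
```

```text
[[274.24313585 372.52359597]
 [278.22235497 200.40950327]
 [377.43075871 201.52965572]] [[229.98015548 110.79872183]]
pivot [0.574 0.121 0.   ]
tip [0.54  0.065 0.   ]
rest [ 0.547 -0.287  0.   ]
bucketbase [0.544 0.29  0.   ]
dish [0.386 0.297 0.   ]
tumA [ 0.66  -0.349  0.   ]
tumB [ 0.721 -0.195  0.   ]
tongs [0.789 0.017 0.   ]
(510, 63) [ 0.944 -0.72   0.   ]
(52, 58) [0.944 0.723 0.   ]
(515, 250) [ 0.359 -0.71   0.   ]
(480, 370) [ 0.013 -0.594  0.   ]
(130, 130) [0.714 0.462 0.   ]
```

View pics/c1.png

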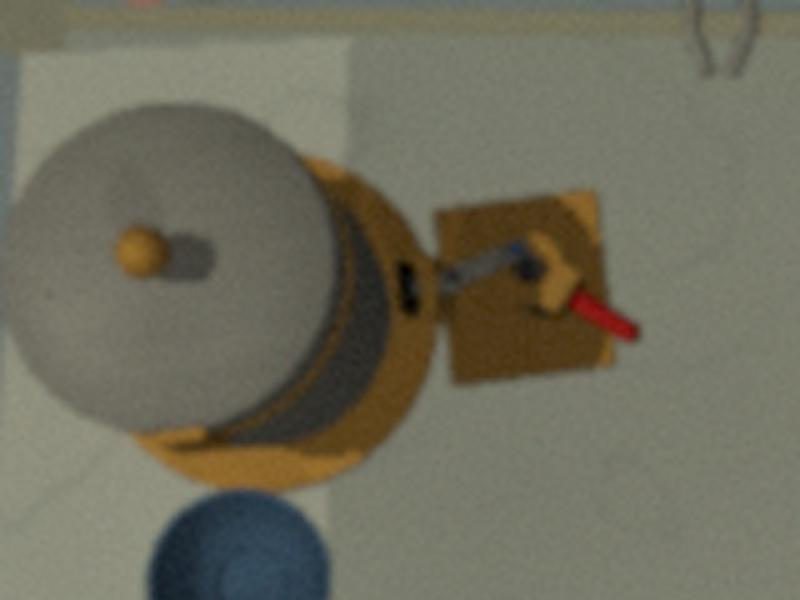

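View pics/c2.png

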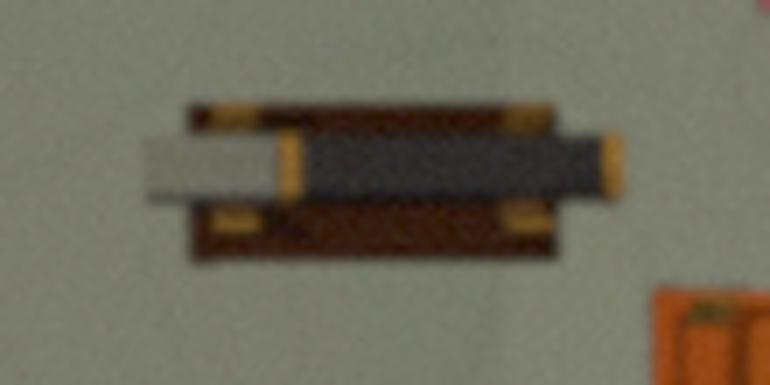

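View pics/c3.png

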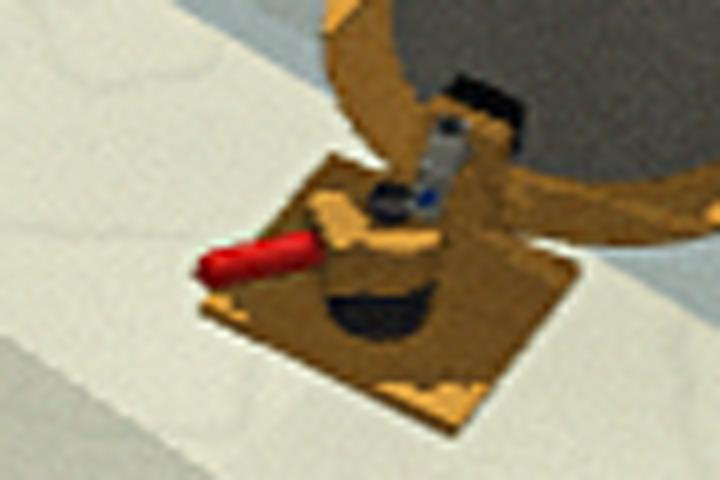

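View pics/c4.png

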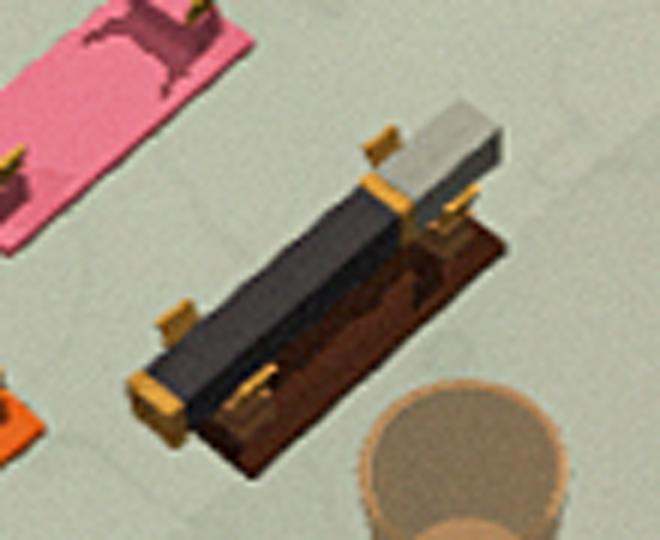

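```bash
cat >> h.py <<'E'
def dl(s,pinch,ang,pz=0.1673):
    """tool-axes shift & spin from state s to pinch point & tool-x world angle (deg), tool down"""
    Rm=rot(s["orientation"]); t=np.array(pinch)+[0,0,pz]
    d=Rm.T@(t-np.array(s["ee_pos"])); a=np.degrees(np.arctan2(Rm[1,0],Rm[0,0]))
    sp=-((ang-a+180)%360-180)
    print("now pinch",(np.array(s["ee_pos"])-[0,0,pz]).round(4),"ang",round(a,2),"tilt",Rm[:,2].round(4),"-> xyz",d.round(4),"spin",round(sp,2))
E
python3 - <<'E'
from cell import robot
from h import *
dl(robot.sense(),[.55,-.37,.24],0)
E
```

```text
now pinch [ 0.1726 -0.6265  0.2369] ang -74.6 tilt [-3.0e-04  1.1e-03 -1.0e+00] -> xyz [-0.1471 -0.432  -0.0029] spin -74.6
```

step_arm(
  rows=[
    {"xyz":[-0.147,-0.432,0],"spin":-74.6},
    {"xyz":[-0.147,-0.432,0],"spin":-74.6},
    {"xyz":[-0.147,-0.432,0],"spin":-74.6},
    {"xyz":[-0.147,-0.432,0],"spin":-74.6},
    {"xyz":[-0.147,-0.432,0],"spin":-74.6},
    {"xyz":[-0.147,-0.432,0],"spin":-74.6},
    {"xyz":[-0.147,-0.432,0],"spin":-74.6},
    {"xyz":[-0.147,-0.432,0],"spin":-74.6},
    {"xyz":[-0.147,-0.432,0],"spin":-74.6},
    {"xyz":[-0.147,-0.432,0],"spin":-74.6},
  ],
)

```text
time: 1.25
ee_pos: [0.5556, -0.363, 0.4045]
orientation: [-0.003, 1.0, 0.007, 0.003]
ft_force: [-0.1, -0.4, 0.6]
width: 0.093
```

step_arm(
  rows=[
    {"xyz":[0,0,0],"spin":0},
    {"xyz":[0,0,0],"spin":0},
    {"xyz":[0,0,0],"spin":0},
  ],
)

```text
time: 1.55
ee_pos: [0.5484, -0.3723, 0.4047]
orientation: [0.001, 1.0, -0.002, -0.001]
ft_force: [0.2, 0.3, -0.4]
width: 0.0929
```

Run:
```python
from cell import robot,vision
from h import *
import pickle
dl(robot.sense(),[.55,-.37,.24],0)
print(robot.sense()["qvel"].round(3),robot.sense()["ft_force"])
w=vision.snapshot("wrist");pickle.dump(w,open("w1.pkl","wb"));cv2.imwrite("pics/w1.png",w["img"])
```

```text
now pinch [ 0.5484 -0.3723  0.2374] ang -0.24 tilt [-0.0015 -0.0015 -1.    ] -> xyz [ 0.0016 -0.0023 -0.0026] spin -0.24
[ 0.004 -0.003 -0.007 -0.001 -0.005 -0.002 -0.   ] [ 0.22910394  0.31602507 -0.38309529]
```

View pics/w1.png

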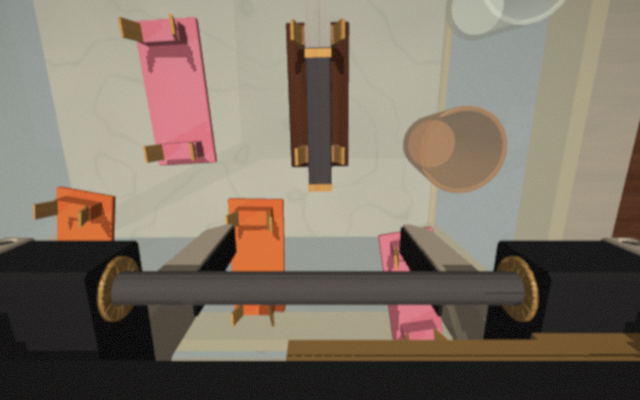

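Run:
```python
from h import *
import pickle
w=pickle.load(open("w1.pkl","rb"))
c=w["img"][0:200,270:370]; cv2.imwrite("pics/w1c.png",cv2.resize(c,None,fx=3,fy=3,interpolation=cv2.INTER_CUBIC))
g=w["img"].astype(int)
for v in (70,100,130,150,175): print(v,[tuple(p) for p in g[v,284:354]][::2])
```

```text
70 [(np.int64(162), np.int64(177), np.int64(181)), (np.int64(143), np.int64(159), np.int64(164)), (np.int64(59), np.int64(71), np.int64(94)), (np.int64(30), np.int64(47), np.int64(84)), (np.int64(32), np.int64(49), np.int64(85)), (np.int64(30), np.int64(44), np.int64(76)), (np.int64(24), np.int64(30), np.int64(55)), (np.int64(23), np.int64(33), np.int64(55)), (np.int64(23), np.int64(36), np.int64(58)), (np.int64(25), np.int64(37), np.int64(72)), (np.int64(32), np.int64(47), np.int64(78)), (np.int64(54), np.int64(57), np.int64(70)), (np.int64(69), np.int64(68), np.int64(74)), (np.int64(66), np.int64(68), np.int64(75)), (np.int64(69), np.int64(71), np.int64(75)), (np.int64(70), np.int64(70), np.int64(76)), (np.int64(70), np.int64(72), np.int64(77)), (np.int64(71), np.int64(71), np.int64(79)), (np.int64(71), np.int64(72), np.int64(78)), (np.int64(70), np.int64(71), np.int64(79)), (np.int64(67), np.int64(69), np.int64(76)), (np.int64(68), np.int64(69), np.int64(77)), (np.int64(67), np.int64(69), np.int64(73)), (np.int64(48), np.int64(49), np.int64(66)), (np.int64(30), np.int64(46), np.in
[... 6087 characters left out ...]
4(77)), (np.int64(68), np.int64(69), np.int64(74)), (np.int64(69), np.int64(70), np.int64(76)), (np.int64(65), np.int64(69), np.int64(75)), (np.int64(76), np.int64(79), np.int64(84)), (np.int64(154), np.int64(171), np.int64(175)), (np.int64(166), np.int64(184), np.int64(188)), (np.int64(165), np.int64(184), np.int64(187)), (np.int64(166), np.int64(185), np.int64(188)), (np.int64(168), np.int64(187), np.int64(189)), (np.int64(164), np.int64(182), np.int64(186)), (np.int64(165), np.int64(184), np.int64(188)), (np.int64(165), np.int64(182), np.int64(188)), (np.int64(166), np.int64(183), np.int64(188)), (np.int64(166), np.int64(184), np.int64(186)), (np.int64(167), np.int64(185), np.int64(187))]
```

View pics/w1c.png

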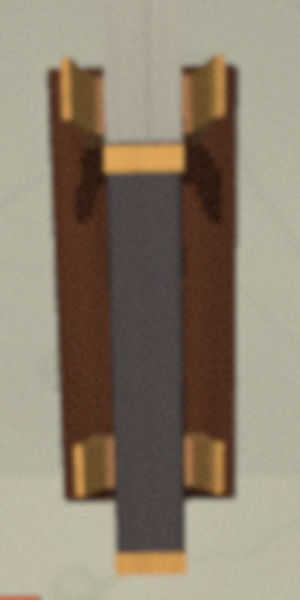

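Run:
```python
from h import *
import pickle
w=pickle.load(open("w1.pkl","rb"))
z=.0525
L=onz(w,[(305.4,70),(306.2,100),(307.2,130),(308.6,175),(308.7,191)],z);Rr=onz(w,[(330.8,70),(330.8,100),(331,130),(331.4,175),(332,191)],z)
print(L.round(4));print(Rr.round(4))
print("collar",onz(w,[(318,47.7),(318,57.7),(320,191)],z).round(4))
P=onz(w,[(286,22.7),(349,22.3),(348.3,165.7),(292,166)],.008);print(P.round(4),P.mean(0).round(4))
S=pickle.load(open("s0.pkl","rb"));t=S["top"]
q=np.array([(148,137),(148,203),(623,197),(623,135)])/7+[320,160]
T=onz(t,q,z);print("top",T.round(4),T.mean(0).round(4))
```

```text
[[ 0.5364 -0.2591  0.0525]
 [ 0.5368 -0.2877  0.0525]
 [ 0.5374 -0.3176  0.0525]
 [ 0.5384 -0.3651  0.0525]
 [ 0.5383 -0.3829  0.0525]]
[[ 0.5616 -0.2593  0.0525]
 [ 0.5618 -0.2878  0.0525]
 [ 0.5622 -0.3177  0.0525]
 [ 0.5629 -0.3652  0.0525]
 [ 0.5637 -0.383   0.0525]]
collar [[ 0.549  -0.2388  0.0525]
 [ 0.549  -0.2478  0.0525]
 [ 0.5506 -0.3829  0.0525]]
[[ 0.5142 -0.2046  0.008 ]
 [ 0.5829 -0.2045  0.008 ]
 [ 0.5853 -0.362   0.008 ]
 [ 0.5169 -0.362   0.008 ]] [ 0.5498 -0.2833  0.008 ]
top [[ 0.5571 -0.1876  0.0525]
 [ 0.5292 -0.1877  0.0525]
 [ 0.534  -0.3862  0.0525]
 [ 0.5603 -0.3865  0.0525]] [ 0.5451 -0.287   0.0525]
```

Run:
```python
from cell import robot
from h import *
dl(robot.sense(),[.5494,-.272,.04],1.0)
```

```text
now pinch [ 0.5485 -0.3722  0.2375] ang -0.22 tilt [-0.0012 -0.0012 -1.    ] -> xyz [ 0.0008 -0.1004  0.1973] spin -1.22
```

step_arm(
  rows=[
    {"xyz":[0.001,-0.04,0.02],"spin":-1.2},
    {"xyz":[0.001,-0.08,0.04],"spin":-1.2},
    {"xyz":[0.001,-0.1,0.08],"spin":-1.2},
    {"xyz":[0.001,-0.1,0.12],"spin":-1.2},
    {"xyz":[0.001,-0.1,0.15],"spin":-1.2},
    {"xyz":[0.001,-0.1,0.175],"spin":-1.2},
    {"xyz":[0.001,-0.1,0.19],"spin":-1.2},
    {"xyz":[0.001,-0.1,0.197],"spin":-1.2},
    {"xyz":[0.001,-0.1,0.197],"spin":-1.2},
    {"xyz":[0.001,-0.1,0.197],"spin":-1.2},
  ],
)

```text
time: 2.6
ee_pos: [0.5515, -0.2706, 0.209]
orientation: [0.0, 1.0, 0.01, 0.001]
ft_force: [0.4, -0.8, 0.2]
width: 0.093
```

Run:
```python
from cell import robot,vision
from h import *
s=robot.sense();dl(s,[.5494,-.272,.04],1.0);print(s["ft_force"])
w=vision.snapshot("wrist");cv2.imwrite("pics/w2.png",w["img"])
```

```text
now pinch [ 0.5515 -0.2706  0.0417] ang 1.17 tilt [ 2.2e-03 -9.0e-04 -1.0e+00] -> xyz [-0.0022  0.0014  0.0017] spin 0.17
[ 0.42934824 -0.84697897  0.2116774 ]
```

View pics/w2.png

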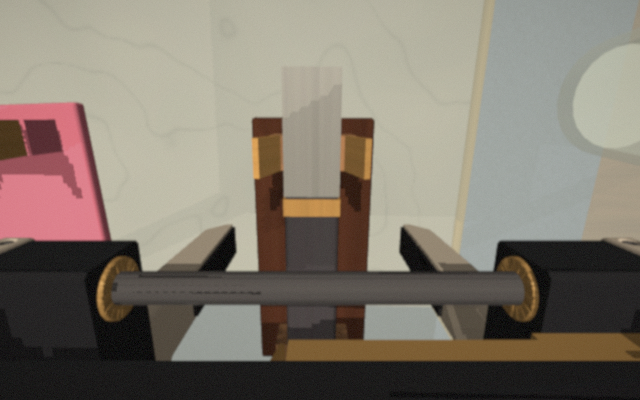

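step_arm(
  rows=[
    {"xyz":[-0.002,0.001,0.0015],"spin":0.1},
    {"xyz":[-0.002,0.001,0.0015],"spin":0.1},
    {"xyz":[-0.002,0.001,0.0015],"spin":0.1},
  ],
)

```text
time: 2.95
ee_pos: [0.5491, -0.2713, 0.2067]
orientation: [0.0, 1.0, 0.01, 0.0]
ft_force: [1.0, 0.4, -0.3]
width: 0.0929
```

step_arm(
  hand=1,
  rows=[
    {"xyz":[0,0,0],"spin":0},
    {"xyz":[0,0,0],"spin":0},
    {"xyz":[0,0,0],"spin":0},
    {"xyz":[0,0,0],"spin":0},
    {"xyz":[0,0,0],"spin":0},
    {"xyz":[0,0,0],"spin":0},
    {"xyz":[0,0,0],"spin":0},
    {"xyz":[0,0,0],"spin":0},
  ],
)

```text
time: 3.75
ee_pos: [0.5491, -0.2712, 0.2063]
orientation: [-0.0, 1.0, 0.01, 0.0]
ft_force: [-0.6, 0.4, -0.4]
width: 0.0335
```

step_arm(
  rows=[
    {"xyz":[0,0,-0.01],"spin":0},
    {"xyz":[0,0,-0.03],"spin":0},
    {"xyz":[0,0,-0.06],"spin":0},
    {"xyz":[0,0,-0.08],"spin":0},
    {"xyz":[0,0,-0.09],"spin":0},
    {"xyz":[0,0,-0.09],"spin":0},
    {"xyz":[0,0,-0.09],"spin":0},
  ],
)

```text
time: 4.45
ee_pos: [0.5485, -0.2711, 0.2954]
orientation: [-0.0, 1.0, 0.01, -0.001]
ft_force: [-0.4, -0.3, -2.9]
width: 0.025
```

Run:
```python
from cell import robot,vision
from h import *
import pickle
s=robot.sense();dl(s,[.5494,-.272,.04],1.0);print(s["ft_force"],s["torque"],s["width"])
w=vision.snapshot("wrist");w["s"]=s;pickle.dump(w,open("w3.pkl","wb"));cv2.imwrite("pics/w3.png",w["img"])
```

```text
now pinch [ 0.5485 -0.2711  0.1281] ang 1.1 tilt [-2.e-03  7.e-04 -1.e+00] -> xyz [0.001  0.001  0.0881] spin 0.1
[-0.36680226 -0.25544715 -2.94079914] [-0.02794827 -0.09164392  0.00044886] 0.02499288453764445
```

View pics/w3.png

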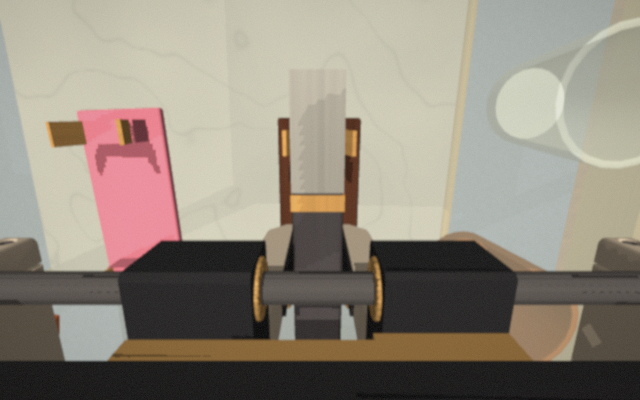

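Run:
```python
from h import *
import pickle
w=pickle.load(open("w3.pkl","rb"));s=w["s"]
g=w["img"]
for v in (80,100,120,150,180):
    r=g[v,275:362].astype(int); d=np.abs(np.diff(r,axis=0)).sum(1); print(v,[(275+i,int(d[i])) for i in np.where(d>35)[0]])
for u in (305,318,332):
    r=g[55:225,u].astype(int); d=np.abs(np.diff(r,axis=0)).sum(1); print(u,[(55+i,int(d[i])) for i in np.where(d>40)[0]])
cv2.imwrite("pics/w3c.png",cv2.resize(g[55:235,255:385],None,fx=4.4,fy=3.3,interpolation=cv2.INTER_CUBIC))
```

```text
80 []
100 [(np.int64(345), 36)]
120 [(np.int64(275), 40), (np.int64(276), 91), (np.int64(277), 150), (np.int64(278), 96), (np.int64(287), 77), (np.int64(288), 142), (np.int64(289), 119), (np.int64(344), 107), (np.int64(345), 123), (np.int64(346), 59), (np.int64(358), 67), (np.int64(359), 124), (np.int64(360), 147)]
150 [(np.int64(276), 52), (np.int64(277), 135), (np.int64(278), 138), (np.int64(279), 57), (np.int64(280), 47), (np.int64(281), 113), (np.int64(282), 111), (np.int64(285), 87), (np.int64(286), 92), (np.int64(288), 52), (np.int64(289), 111), (np.int64(290), 77), (np.int64(344), 68), (np.int64(345), 49), (np.int64(351), 48), (np.int64(352), 47), (np.int64(354), 45), (np.int64(355), 106), (np.int64(356), 83), (np.int64(358), 136), (np.int64(359), 146), (np.int64(360), 69)]
180 [(np.int64(277), 59), (np.int64(278), 154), (np.int64(279), 120), (np.int64(280), 50), (np.int64(289), 143), (np.int64(290), 141), (np.int64(291), 49), (np.int64(342), 39), (np.int64(343), 105), (np.int64(344), 108), (np.int64(345), 57), (np.int64(357), 144), (np.int64(358), 153), (np.int64(359), 56)]
305 [(np.int64(191), 48), (np.int64(192), 78), (np.int64(194), 67), (np.int64(195), 67), (np.int64(210), 41), (np.int64(211), 92), (np.int64(212), 76)]
318 [(np.int64(192), 73), (np.int64(194), 71), (np.int64(195), 65), (np.int64(210), 48), (np.int64(211), 91), (np.int64(212), 68)]
332 [(np.int64(192), 79), (np.int64(194), 68), (np.int64(195), 68), (np.int64(210), 42), (np.int64(211), 89), (np.int64(212), 66)]
```

View pics/w3c.png

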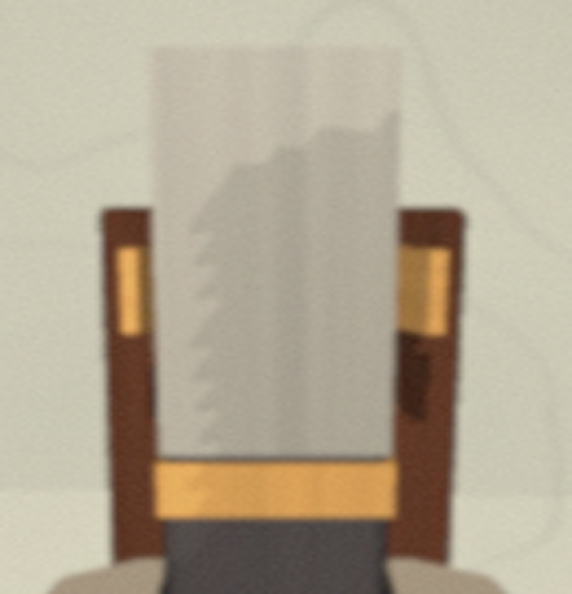

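Run:
```python
from h import *
import pickle
from scipy.optimize import least_squares
w=pickle.load(open("w3.pkl","rb"));s=w["s"];Rt=rot(s["orientation"])
uv=np.array([(289.1,68.9),(346.4,68.9),(290.6,193.5),(344.6,193.5)])
# bar pose in tool: mouth centre-top point (x,y,z), yaw, pitch
def pts(p):
    x,y,z,yaw,pi=p
    ax=np.array([np.sin(yaw),-np.cos(yaw)*np.cos(pi),np.sin(pi)]); sd=np.array([np.cos(yaw),np.sin(yaw),0])
    m=np.array([x,y,z]); T=[m-sd*.0125,m+sd*.0125,m-ax*.055-sd*.0125,m-ax*.055+sd*.0125]
    return np.array(T)@Rt.T+s["ee_pos"]
r=least_squares(lambda p:(proj(w,pts(p))-uv).ravel(),[0,-.09,.155,0,0],x_scale=[.01,.01,.01,.1,.1])
print(r.x.round(4),r.fun.round(2))
for z in (.150,.155,.16,.165):
    # positions if top at tool z, with no pitch
    P=onz(w,uv,s["ee_pos"][2]-z); q=(P-s["ee_pos"])@Rt; print(z,q.round(4).tolist())
```

```text
[ 0.0002 -0.0881  0.1658  0.0012  0.0941] [ 0.02 -0.04 -0.05  0.01  0.03 -0.01 -0.01  0.04]
0.15 [[-0.011, -0.0858, 0.1501], [0.0113, -0.0858, 0.15], [-0.0115, -0.0359, 0.15], [0.0117, -0.0359, 0.15]]
0.155 [[-0.0114, -0.0866, 0.1551], [0.0118, -0.0865, 0.155], [-0.0119, -0.0347, 0.155], [0.0121, -0.0347, 0.155]]
0.16 [[-0.0118, -0.0873, 0.1601], [0.0122, -0.0872, 0.16], [-0.0123, -0.0335, 0.16], [0.0126, -0.0335, 0.16]]
0.165 [[-0.0123, -0.088, 0.1651], [0.0126, -0.088, 0.165], [-0.0128, -0.0323, 0.165], [0.013, -0.0323, 0.165]]
```

Run:
```python
from cell import robot,vision
from h import *
import pickle
w=vision.snapshot("scene");s=robot.sense();w["s"]=s;pickle.dump(w,open("sc3.pkl","wb"))
cv2.imwrite("pics/sc3.png",w["img"])
p=proj(w,[s["ee_pos"]-np.array([0,0,.1673])])[0].astype(int);print(p)
x,y=p;x-=50;y-=50;print(x,y)
cv2.imwrite("pics/sc3c.png",cv2.resize(w["img"][y:y+100,x:x+130],None,fx=6,fy=6,interpolation=cv2.INTER_CUBIC))
```

```text
[284 220]
234 170
```

View pics/sc3c.png

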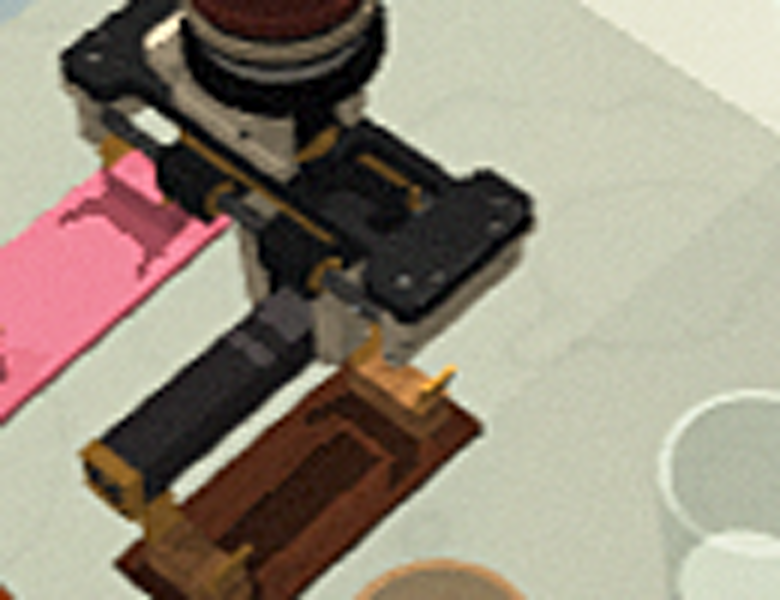

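Run:
```python
from h import *
import pickle
w=pickle.load(open("sc3.pkl","rb"));c=np.array(w["xyz"])
cv2.imwrite("pics/sc3d.png",cv2.resize(w["img"][235:270,240:290],None,fx=16,fy=16,interpolation=cv2.INTER_CUBIC))
# expected corners if level
s=w["s"];pz=s["ee_pos"]-np.array([0,0,.1673]);print(pz)
for drop in (0,-.01,.01):
  P=np.array([pz+[sx*.0125,-.112,sz*.0125+drop] for sx,sz in((-1,1),(1,1),(1,-1),(-1,-1))]); print(drop,((proj(w,P)-[240,235])*16).round(0).tolist())
```

```text
[ 0.54847728 -0.27111119  0.12742398]
0 [[101.0, 124.0], [218.0, 221.0], [235.0, 318.0], [120.0, 222.0]]
-0.01 [[109.0, 163.0], [225.0, 260.0], [242.0, 357.0], [127.0, 260.0]]
0.01 [[93.0, 83.0], [211.0, 181.0], [228.0, 280.0], [112.0, 183.0]]
```

View pics/sc3d.png

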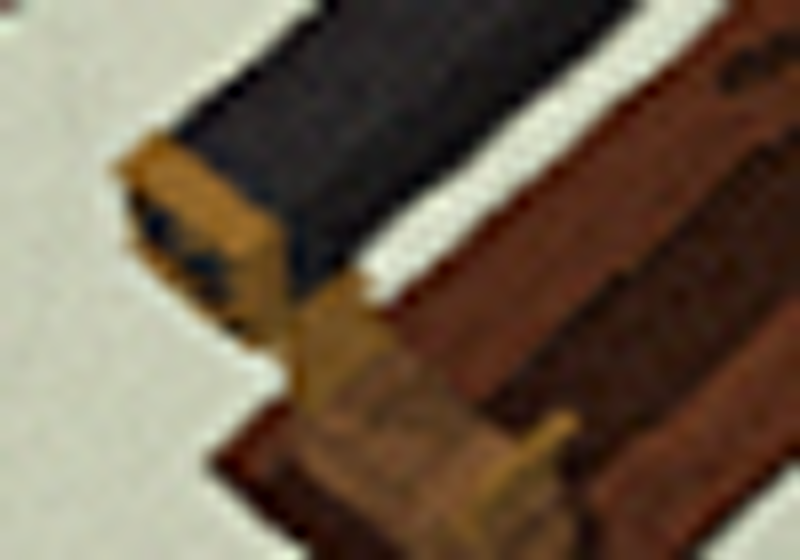

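step_arm(
  rows=[
    {"xyz":[0.0005,0,0.02],"spin":0},
    {"xyz":[0.0005,0,0.05],"spin":0},
    {"xyz":[0.0005,0,0.065],"spin":0},
    {"xyz":[0.0005,0,0.073],"spin":0},
    {"xyz":[0.0005,0,0.077],"spin":0},
    {"xyz":[0.0005,0,0.077],"spin":0},
  ],
)

```text
time: 5.15
ee_pos: [0.5498, -0.2712, 0.2192]
orientation: [-0.0, 1.0, 0.01, 0.0]
ft_force: [0.6, 0.4, -3.8]
width: 0.025
```

step_arm(
  hand=0,
  rows=[
    {"xyz":[0,0,0],"spin":0},
    {"xyz":[0,0,0],"spin":0},
    {"xyz":[0,0,0],"spin":0},
    {"xyz":[0,0,0.005],"spin":0},
    {"xyz":[0,0,0.01],"spin":0},
    {"xyz":[0,0,0.01],"spin":0},
    {"xyz":[0,0,0.01],"spin":0},
  ],
)

```text
time: 5.85
ee_pos: [0.5495, -0.2711, 0.2089]
orientation: [-0.0, 1.0, 0.01, -0.0]
ft_force: [0.6, 0.1, 0.2]
width: 0.046
```

Run:
```python
from cell import robot,vision
from h import *
s=robot.sense();dl(s,[.5494,-.272,.04],1.0);print(s["ft_force"],s["width"])
w=vision.snapshot("wrist");cv2.imwrite("pics/w4.png",w["img"])
w=vision.snapshot("scene");cv2.imwrite("pics/sc4.png",cv2.resize(w["img"][190:300,220:350],None,fx=5,fy=5))
```

```text
now pinch [ 0.5495 -0.2711  0.0416] ang 1.11 tilt [-6.e-04  4.e-04 -1.e+00] -> xyz [-0.0001  0.0009  0.0016] spin 0.11
[0.59307304 0.06161508 0.17733921] 0.04599354822641914
```

View pics/w4.png

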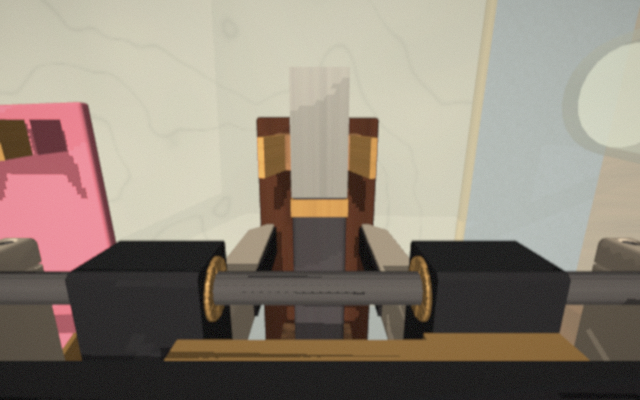

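View pics/sc4.png

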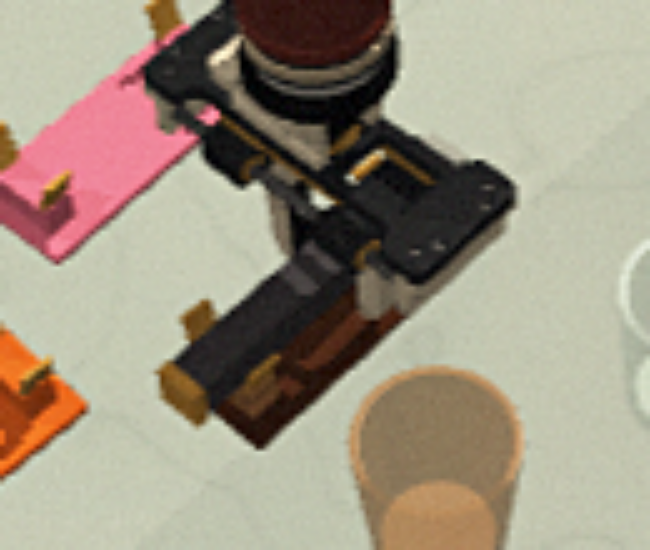

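step_arm(
  hand=1,
  rows=[
    {"xyz":[0,0,0.0025],"spin":0.1},
    {"xyz":[0,0,0.0025],"spin":0.1},
    {"xyz":[0,0,0.0025],"spin":0.1},
    {"xyz":[0,0,0.0025],"spin":0.1},
    {"xyz":[0,0,0.0025],"spin":0.1},
    {"xyz":[0,0,0.0025],"spin":0.1},
    {"xyz":[0,0,0.0025],"spin":0.1},
    {"xyz":[0,0,0.0025],"spin":0.1},
    {"xyz":[0,0,0.0025],"spin":0.1},
    {"xyz":[0,0,0.0025],"spin":0.1},
  ],
)

```text
time: 6.95
ee_pos: [0.5496, -0.2712, 0.2068]
orientation: [-0.0, 1.0, 0.009, 0.0]
ft_force: [0.2, 0.7, -1.9]
width: 0.0248
```

Run:
```python
from cell import robot,vision
from h import *
s=robot.sense();dl(s,[.5494,-.272,.04],1.0);print(s["ft_force"],s["width"])
```

```text
now pinch [ 0.5496 -0.2712  0.0395] ang 1.01 tilt [ 2.e-04  1.e-04 -1.e+00] -> xyz [-0.0003  0.0008 -0.0005] spin 0.01
[ 0.22995041  0.6572573  -1.93141416] 0.024782462904235733
```

step_arm(
  rows=[
    {"xyz":[0,0,-0.003],"spin":0},
    {"xyz":[0,0,-0.01],"spin":0},
    {"xyz":[0,0,-0.025],"spin":0},
    {"xyz":[0,0,-0.05],"spin":0},
    {"xyz":[0,0,-0.075],"spin":0},
    {"xyz":[0,0,-0.09],"spin":0},
    {"xyz":[0,0,-0.09],"spin":0},
    {"xyz":[0,0,-0.09],"spin":0},
  ],
)

```text
time: 7.75
ee_pos: [0.5493, -0.2712, 0.2973]
orientation: [0.0, 1.0, 0.009, 0.0]
ft_force: [-0.2, 0.2, -2.5]
width: 0.0251
```

Run:
```python
from cell import robot,vision
from h import *
import pickle
s=robot.sense();dl(s,[.5494,-.272,.04],1.0);print(s["ft_force"],s["torque"],s["width"])
w=vision.snapshot("wrist");w["s"]=s;pickle.dump(w,open("w5.pkl","wb"))
g=w["img"]
cv2.imwrite("pics/w5c.png",cv2.resize(g[55:235,255:385],None,fx=4.4,fy=3.3,interpolation=cv2.INTER_CUBIC))
w=vision.snapshot("scene");w["s"]=s;pickle.dump(w,open("sc5.pkl","wb"))
cv2.imwrite("pics/sc5d.png",cv2.resize(w["img"][225:265,240:290],None,fx=14,fy=14,interpolation=cv2.INTER_CUBIC))
pz=s["ee_pos"]-np.array([0,0,.1673]);print(pz)
for drop in (0,-.01,.01):
  P=np.array([pz+[sx*.0125,-.112,sz*.0125+drop] for sx,sz in((-1,1),(1,1),(1,-1),(-1,-1))]); print(drop,((proj(w,P)-[240,225])*14).round(0).tolist())
```

```text
now pinch [ 0.5493 -0.2712  0.13  ] ang 1.0 tilt [ 2.e-04 -3.e-04 -1.e+00] -> xyz [0.0001 0.0008 0.09  ] spin -0.0
[-0.22080873  0.21399586 -2.45807409] [ 0.04484236 -0.0367743  -0.07551981] 0.025061361140289867
[ 0.54927911 -0.27115121  0.12997286]
0 [[90.0, 242.0], [192.0, 327.0], [207.0, 413.0], [106.0, 328.0]]
-0.01 [[96.0, 277.0], [198.0, 362.0], [213.0, 446.0], [113.0, 362.0]]
0.01 [[83.0, 207.0], [186.0, 292.0], [201.0, 379.0], [100.0, 294.0]]
```

View pics/w5c.png

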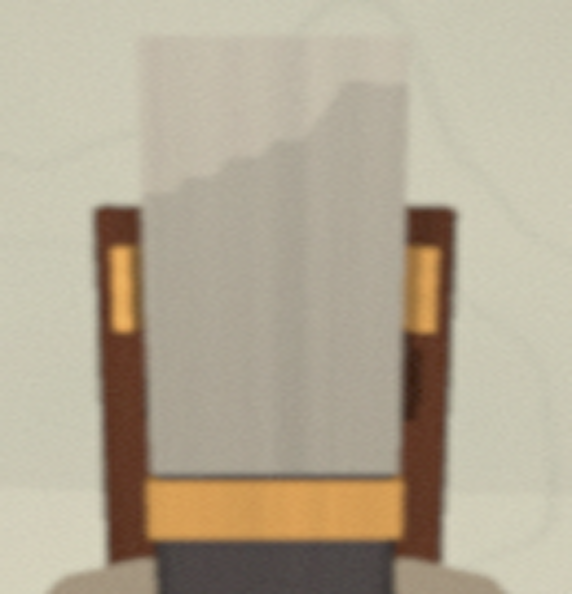

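View pics/sc5d.png

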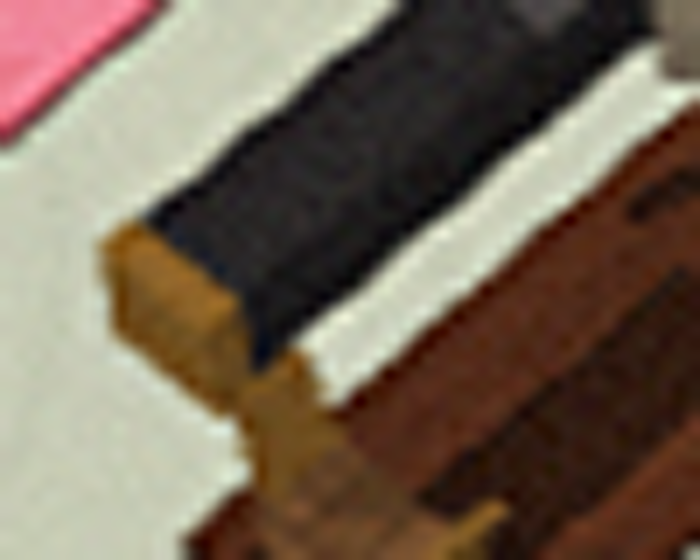

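Run:
```python
from h import *
import pickle
w=pickle.load(open("w5.pkl","rb"));s=w["s"];Rt=rot(s["orientation"])
uv=np.array([(286.4,65.9),(348,65.9),(289.1,198.5),(345.9,198.5)])
for z in (.1508,.1528,.1548,.1568):
    P=onz(w,uv,s["ee_pos"][2]-z); q=(P-s["ee_pos"])@Rt; print(z,q.round(4).tolist())
```

```text
0.1508 [[-0.0121, -0.087, 0.1508], [0.012, -0.087, 0.1508], [-0.0122, -0.0335, 0.1508], [0.0124, -0.0335, 0.1508]]
0.1528 [[-0.0122, -0.0873, 0.1528], [0.0122, -0.0873, 0.1528], [-0.0124, -0.033, 0.1528], [0.0126, -0.033, 0.1528]]
0.1548 [[-0.0124, -0.0876, 0.1548], [0.0124, -0.0876, 0.1548], [-0.0126, -0.0325, 0.1548], [0.0127, -0.0325, 0.1548]]
0.1568 [[-0.0126, -0.0879, 0.1568], [0.0126, -0.0879, 0.1568], [-0.0128, -0.0319, 0.1568], [0.0129, -0.0319, 0.1568]]
```

Run:
```python
from h import *
import pickle
S=pickle.load(open("s0.pkl","rb"));t=S["top"];s=S["scene"]
for n,r in S.items():
    g=r["img"].astype(int);b,gg,rd=g[...,0],g[...,1],g[...,2]
    m=((rd>90)&(gg<60)&(b<60)&(rd-gg>60)).astype(np.uint8)
    if n=="top": m[:,:150]=0;m[:,290:]=0;m[:150]=0;m[220:]=0
    else: m[:,:350]=0;m[:,430:]=0;m[:140]=0;m[195:]=0
    ys,xs=np.nonzero(m);print(n,len(xs),xs.min(),xs.max(),ys.min(),ys.max())
    pts=np.c_[xs,ys].astype(np.float32)
    vx,vy,x0,y0=cv2.fitLine(pts,cv2.DIST_L2,0,.01,.01).ravel()
    tt=(pts-[x0,y0])@[vx,vy]; e=np.array([[x0+vx*k,y0+vy*k] for k in(tt.min()-.5,tt.max()+.5)])
    print(e.round(1)); P=onz(r,e,.045);print(P.round(4),np.degrees(np.arctan2(*(P[1]-P[0])[[1,0]])),np.linalg.norm(P[1]-P[0]))
# plate corners top
q=np.array([(435,212),(596,190),(614,364),(455,384)])/5+[130,120]
P=onz(t,q,.008);print(P.round(4),P.mean(0).round(4))
```

```text
scene 66 365 379 164 170
[[364.4 168.6]
 [379.6 165.3]]
[[0.5329 0.0634 0.045 ]
 [0.5571 0.104  0.045 ]] 59.139513294796004 0.04720225028490842
top 54 244 256 179 187
[[244.  179.1]
 [256.6 187. ]]
[[0.5566 0.0984 0.045 ]
 [0.5335 0.0605 0.045 ]] -121.37915293800022 0.04434808710206882
[[0.6133 0.188  0.008 ]
 [0.628  0.0906 0.008 ]
 [0.5212 0.0764 0.008 ]
 [0.508  0.1717 0.008 ]] [0.5676 0.1317 0.008 ]
```

Run:
```python
from cell import robot
from h import *
dl(robot.sense(),[.456,-.0645,.13],-31)
```

```text
now pinch [ 0.549  -0.2711  0.1286] ang 1.0 tilt [-2.3e-03  8.0e-04 -1.0e+00] -> xyz [-0.0894 -0.2082 -0.0011] spin 32.0
```

step_arm(
  rows=[
    {"xyz":[-0.01,-0.025,0],"spin":4},
    {"xyz":[-0.03,-0.065,0],"spin":9},
    {"xyz":[-0.05,-0.11,0],"spin":15},
    {"xyz":[-0.07,-0.155,0],"spin":22},
    {"xyz":[-0.085,-0.195,0],"spin":28},
    {"xyz":[-0.089,-0.208,0],"spin":32},
    {"xyz":[-0.089,-0.208,0],"spin":32},
    {"xyz":[-0.089,-0.208,0],"spin":32},
  ],
)

```text
time: 8.65
ee_pos: [0.4574, -0.0653, 0.2965]
orientation: [0.0, 0.964, -0.266, 0.0]
ft_force: [0.5, -2.0, -3.0]
width: 0.0248
```

Run:
```python
from cell import robot,vision
from h import *
import pickle
s=robot.sense();dl(s,[.456,-.0645,.13],-31)
w=vision.snapshot("wrist");w["s"]=s;pickle.dump(w,open("w6.pkl","wb"))
cv2.imwrite("pics/w6.png",w["img"])
```

```text
now pinch [ 0.4574 -0.0653  0.1292] ang -30.91 tilt [ 1.e-04 -7.e-04 -1.e+00] -> xyz [-0.0016 -0.     -0.0008] spin 0.09
```

View pics/w6.png

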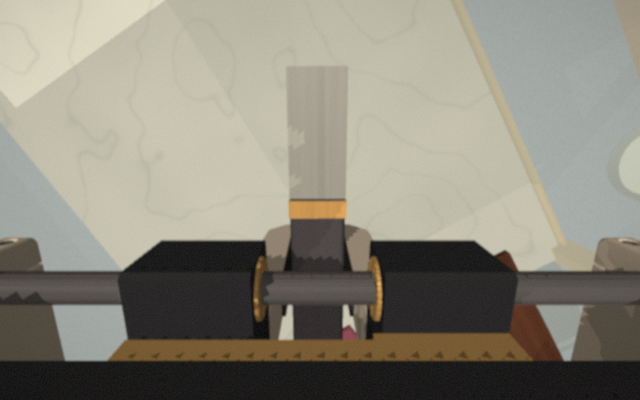

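Run:
```python
from h import *
import pickle
w=pickle.load(open("w6.pkl","rb"));s=w["s"];Rt=rot(s["orientation"])
T=np.array([[.532,.062,.045],[.5706,.126,.066]])
for f in (0,.03,.05,.07):
  for up in (0,.05,.1):
    for sx in (0,.06):
      d=Rt@np.array([sx,-f,-up]); v=dict(w); v["xyz"]=np.array(w["xyz"])+d
      print(f,up,sx,proj(v,T).round(0).tolist())
```

```text
0 0 0 [[315.0, -9.0], [315.0, -182.0]]
0 0 0.06 [[224.0, -8.0], [203.0, -182.0]]
0 0.05 0 [[316.0, 16.0], [316.0, -115.0]]
0 0.05 0.06 [[242.0, 16.0], [229.0, -115.0]]
0 0.1 0 [[316.0, 32.0], [316.0, -72.0]]
0 0.1 0.06 [[254.0, 32.0], [245.0, -72.0]]
0.03 0 0 [[315.0, 41.0], [315.0, -114.0]]
0.03 0 0.06 [[227.0, 41.0], [208.0, -114.0]]
0.03 0.05 0 [[316.0, 56.0], [316.0, -63.0]]
0.03 0.05 0.06 [[244.0, 56.0], [232.0, -63.0]]
0.03 0.1 0 [[316.0, 65.0], [316.0, -31.0]]
0.03 0.1 0.06 [[255.0, 65.0], [247.0, -31.0]]
0.05 0 0 [[316.0, 73.0], [316.0, -72.0]]
0.05 0 0.06 [[229.0, 73.0], [211.0, -72.0]]
0.05 0.05 0 [[316.0, 81.0], [316.0, -31.0]]
0.05 0.05 0.06 [[245.0, 81.0], [233.0, -31.0]]
0.05 0.1 0 [[316.0, 87.0], [316.0, -5.0]]
0.05 0.1 0.06 [[256.0, 87.0], [248.0, -5.0]]
0.07 0 0 [[316.0, 103.0], [316.0, -32.0]]
0.07 0 0.06 [[231.0, 103.0], [213.0, -32.0]]
0.07 0.05 0 [[316.0, 105.0], [316.0, -0.0]]
0.07 0.05 0.06 [[247.0, 105.0], [235.0, -0.0]]
0.07 0.1 0 [[316.0, 107.0], [316.0, 20.0]]
0.07 0.1 0.06 [[257.0, 107.0], [249.0, 20.0]]
```

step_arm(
  rows=[
    {"xyz":[0.015,-0.02,-0.01],"spin":0},
    {"xyz":[0.035,-0.055,-0.02],"spin":0},
    {"xyz":[0.055,-0.08,-0.03],"spin":0},
    {"xyz":[0.06,-0.09,-0.03],"spin":0},
    {"xyz":[0.06,-0.09,-0.03],"spin":0},
    {"xyz":[0.06,-0.09,-0.03],"spin":0},
  ],
)

```text
time: 9.3
ee_pos: [0.5537, -0.0203, 0.3256]
orientation: [0.001, 0.963, -0.268, -0.002]
ft_force: [-0.3, -0.9, -3.1]
width: 0.0251
```

Run:
```python
from cell import robot,vision
from h import *
import pickle
s=robot.sense();dl(s,[.456,-.0645,.13],-31)
w=vision.snapshot("wrist");w["s"]=s;pickle.dump(w,open("w7.pkl","wb"))
cv2.imwrite("pics/w7.png",w["img"])
cv2.imwrite("pics/w7c.png",cv2.resize(w["img"][0:150,150:310],None,fx=4,fy=4,interpolation=cv2.INTER_CUBIC))
```

```text
now pinch [ 0.5537 -0.0203  0.1583] ang -31.11 tilt [-0.004  -0.0011 -1.    ] -> xyz [-0.0607  0.0882  0.0287] spin -0.11
```

View pics/w7.png

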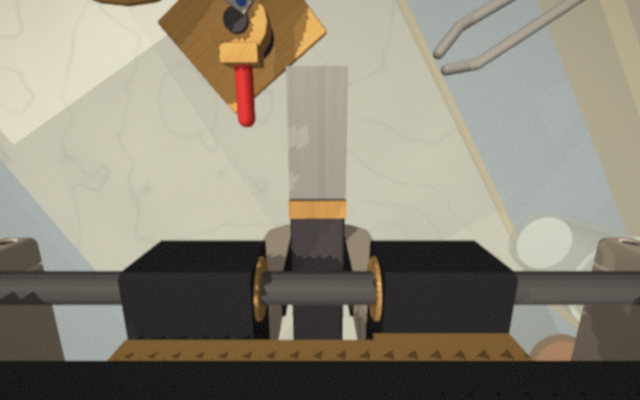

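View pics/w7c.png

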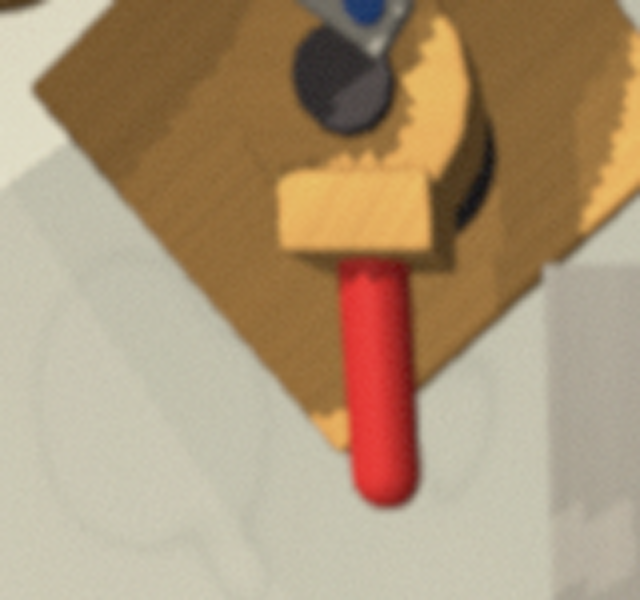

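Run:
```python
from h import *
import pickle
w=pickle.load(open("w7.pkl","rb"));s=w["s"]
g=w["img"].astype(int);b,gg,rd=g[...,0],g[...,1],g[...,2]
m=(rd>110)&(rd-gg>70)&(rd-b>70); m[:, :225]=0;m[:,265:]=0;m[130:]=0
C=[]
for v in range(66,128,4):
    x=np.nonzero(m[v])[0]
    if len(x): C.append((x.mean(),v,len(x)))
print([(round(a,1),v,n) for a,v,n in C])
ys,xs=np.nonzero(m);print(ys.min(),ys.max())
def f(a): return np.array(a)/4+[150,0]-.125*3
base=f((374.5,270));mid=f((385,450));tip=f((387.5,508))
cc=np.array([(a,v) for a,v,n in C if 72<=v<=116]);P=onz(w,cc,.045)
d=np.polyfit(P[:,1],P[:,0],1);print("dir deg",np.degrees(np.arctan2(-1,-d[0])), "x at y=.07,.1",np.polyval(d,[.07,.1]))
print("tip",onz(w,tip,.045),"base",onz(w,base,.045))
sh=np.array([f((280,250)),f((432,250))]);S=onz(w,sh,.059);print("shoulder",S.round(4),S.mean(0).round(4),np.degrees(np.arctan2(*(S[1]-S[0])[[1,0]])),np.linalg.norm(S[1]-S[0]))
sp=f((342,80));print("hubcirc z.066",onz(w,sp,.066))
```

```text
[(np.float64(241.5), 66, 14), (np.float64(242.0), 70, 15), (np.float64(242.0), 74, 17), (np.float64(243.0), 78, 17), (np.float64(243.0), 82, 17), (np.float64(243.0), 86, 17), (np.float64(243.0), 90, 17), (np.float64(244.0), 94, 17), (np.float64(244.0), 98, 17), (np.float64(244.0), 102, 17), (np.float64(244.0), 106, 17), (np.float64(244.0), 110, 17), (np.float64(245.5), 114, 16), (np.float64(245.5), 118, 16), (np.float64(245.5), 122, 14)]
64 125
dir deg -120.66036197090625 x at y=.07,.1 [0.53861921 0.55640384]
tip [[0.53413541 0.06107616 0.045     ]] base [[0.55753658 0.0998392  0.045     ]]
shoulder [[0.5463 0.1083 0.059 ]
 [0.5702 0.0938 0.059 ]] [0.5582 0.1011 0.059 ] -31.15320613019864 0.02793727320232119
hubcirc z.066 [[0.57259905 0.12307179 0.066     ]]
```

Run:
```python
from cell import robot
from h import *
dl(robot.sense(),[.4786,-.0314,.045],-31.0)
```

```text
now pinch [ 0.5534 -0.0203  0.1584] ang -31.12 tilt [-0.004  -0.0012 -1.    ] -> xyz [-0.058   0.0478  0.1137] spin -0.12
```

step_arm(
  rows=[
    {"xyz":[-0.02,0.016,0],"spin":-0.1},
    {"xyz":[-0.045,0.036,0],"spin":-0.1},
    {"xyz":[-0.058,0.048,0.02],"spin":-0.1},
    {"xyz":[-0.058,0.048,0.055],"spin":-0.1},
    {"xyz":[-0.058,0.048,0.085],"spin":-0.1},
    {"xyz":[-0.058,0.048,0.105],"spin":-0.1},
    {"xyz":[-0.058,0.048,0.1135],"spin":-0.1},
    {"xyz":[-0.058,0.048,0.1135],"spin":-0.1},
    {"xyz":[-0.058,0.048,0.1135],"spin":-0.1},
  ],
)

```text
time: 10.25
ee_pos: [0.4804, -0.0302, 0.214]
orientation: [-0.0, 0.964, -0.267, 0.0]
ft_force: [0.4, 0.1, -2.8]
width: 0.0249
```

Run:
```python
from cell import robot,vision
from h import *
import pickle
s=robot.sense();dl(s,[.4786,-.0314,.045],-31.0);print(s["ft_force"],s["torque"])
w=vision.snapshot("wrist");w["s"]=s;pickle.dump(w,open("w8.pkl","wb"))
cv2.imwrite("pics/w8.png",w["img"])
cv2.imwrite("pics/w8c.png",cv2.resize(w["img"][0:150,240:400],None,fx=4,fy=4,interpolation=cv2.INTER_CUBIC))
S=vision.snapshot("scene");cv2.imwrite("pics/sc8c.png",cv2.resize(S["img"][110:210,300:430],None,fx=6,fy=6,interpolation=cv2.INTER_CUBIC))
```

```text
now pinch [ 0.4804 -0.0302  0.0467] ang -30.93 tilt [ 1.e-03 -2.e-04 -1.e+00] -> xyz [-0.0009  0.002   0.0017] spin 0.07
[ 0.43725091  0.09326191 -2.75104525] [ 0.00185835 -0.08001933 -0.01313301]
```

View pics/w8c.png

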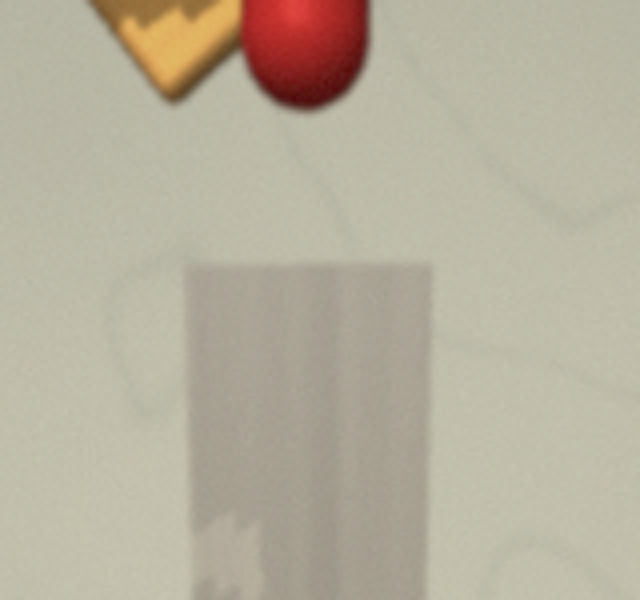

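View pics/sc8c.png

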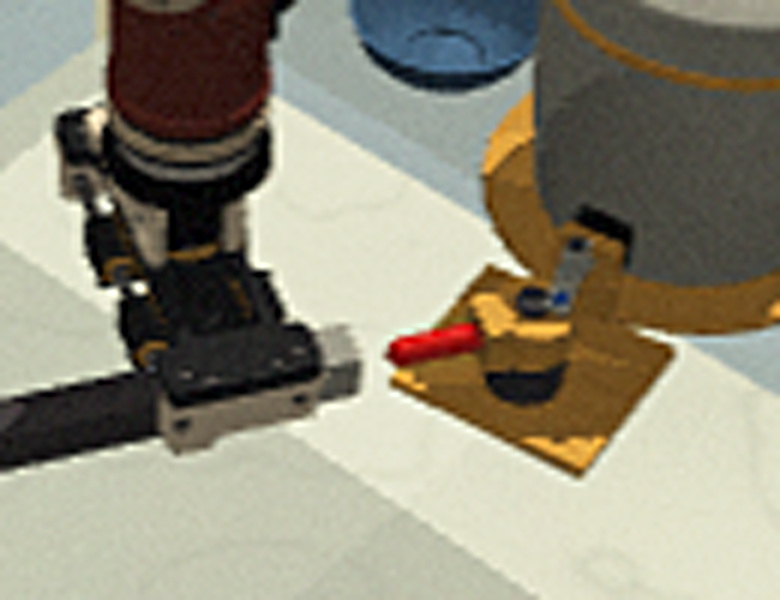

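step_arm(
  rows=[
    {"xyz":[-0.0006,-0.003,0.0017],"spin":0},
    {"xyz":[-0.0006,-0.008,0.0017],"spin":0},
    {"xyz":[-0.0006,-0.012,0.0017],"spin":0},
    {"xyz":[-0.0006,-0.012,0.0017],"spin":0},
    {"xyz":[-0.0006,-0.012,0.0017],"spin":0},
  ],
)

```text
time: 10.85
ee_pos: [0.486, -0.019, 0.2116]
orientation: [-0.0, 0.964, -0.266, 0.0]
ft_force: [-0.6, -0.1, -2.4]
width: 0.0247
```

Run:
```python
from cell import robot,vision
from h import *
import pickle
s=robot.sense();dl(s,np.array([.5582,.1011,.045])-.0876*np.array([.515,.8572,0]),-31.0);print(s["ft_force"],s["torque"])
w=vision.snapshot("wrist");w["s"]=s;pickle.dump(w,open("w9.pkl","wb"))
cv2.imwrite("pics/w9c.png",cv2.resize(w["img"][0:150,240:400],None,fx=4,fy=4,interpolation=cv2.INTER_CUBIC))
```

```text
now pinch [ 0.486  -0.019   0.0443] ang -30.86 tilt [ 1.e-04  0.e+00 -1.e+00] -> xyz [ 0.0002 -0.0525 -0.0007] spin 0.14
[-0.58000743 -0.09357659 -2.38060249] [-0.05674941 -0.1007301  -0.01977114]
```

View pics/w9c.png

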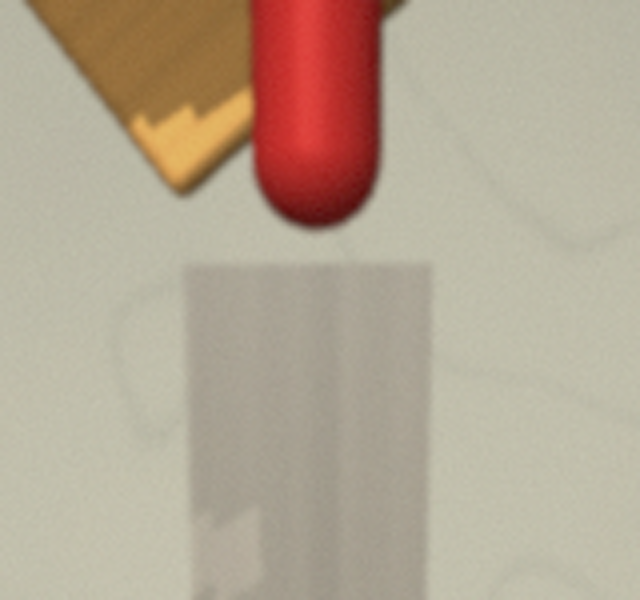

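step_arm(
  rows=[
    {"xyz":[0.0008,0,-0.0004],"spin":0.1},
    {"xyz":[0.0008,0,-0.0004],"spin":0.1},
    {"xyz":[0.0008,-0.004,-0.0004],"spin":0.1},
    {"xyz":[0.0008,-0.008,-0.0004],"spin":0.1},
    {"xyz":[0.0008,-0.013,-0.0004],"spin":0.1},
    {"xyz":[0.0008,-0.018,-0.0004],"spin":0.1},
    {"xyz":[0.0008,-0.018,-0.0004],"spin":0.1},
  ],
)

```text
time: 11.6
ee_pos: [0.4964, -0.003, 0.212]
orientation: [-0.001, 0.964, -0.266, 0.0]
ft_force: [0.1, 0.3, -2.2]
width: 0.0249
```

Run:
```python
from cell import robot,vision
from h import *
import pickle
s=robot.sense();dl(s,np.array([.5582,.1011,.045])-.0876*np.array([.515,.8572,0]),-31.0);print(s["ft_force"],s["torque"])
w=vision.snapshot("wrist");w["s"]=s;pickle.dump(w,open("w10.pkl","wb"))
cv2.imwrite("pics/w10c.png",cv2.resize(w["img"][0:150,240:400],None,fx=4,fy=4,interpolation=cv2.INTER_CUBIC))
```

```text
now pinch [ 0.4964 -0.003   0.0447] ang -30.9 tilt [ 1.e-03  9.e-04 -1.e+00] -> xyz [-0.0006 -0.0334 -0.0002] spin 0.1
[ 0.05646389  0.34836358 -2.20814949] [-0.00349687 -0.07174321 -0.05623922]
```

View pics/w10c.png

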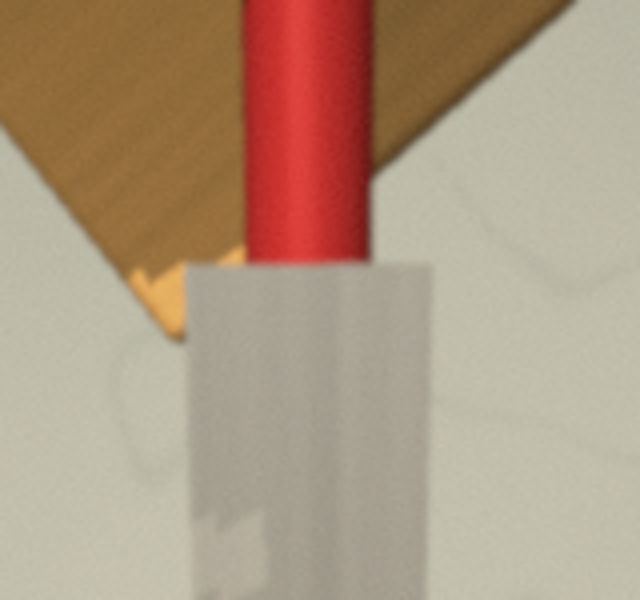

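step_arm(
  rows=[
    {"xyz":[-0.0002,-0.004,0],"spin":0},
    {"xyz":[-0.0002,-0.01,0],"spin":0},
    {"xyz":[-0.0002,-0.016,0],"spin":0},
    {"xyz":[-0.0002,-0.022,0],"spin":0},
    {"xyz":[-0.0002,-0.026,0],"spin":0},
    {"xyz":[-0.0002,-0.029,0],"spin":0},
    {"xyz":[-0.0002,-0.029,0],"spin":0},
  ],
)

```text
time: 12.35
ee_pos: [0.5108, 0.0213, 0.212]
orientation: [-0.0, 0.964, -0.267, 0.0]
ft_force: [-0.0, -0.7, -2.7]
width: 0.0246
```

Run:
```python
from cell import robot,vision
from h import *
import pickle
s=robot.sense();dl(s,np.array([.5582,.1011,.045])-.0876*np.array([.515,.8572,0]),-31.0);print(s["ft_force"],s["torque"])
w=vision.snapshot("wrist");w["s"]=s;pickle.dump(w,open("w11.pkl","wb"))
cv2.imwrite("pics/w11c.png",cv2.resize(w["img"][0:150,240:400],None,fx=4,fy=4,interpolation=cv2.INTER_CUBIC))
```

```text
now pinch [0.5108 0.0213 0.0447] ang -30.95 tilt [ 3.e-04  3.e-04 -1.e+00] -> xyz [-0.0005 -0.0052 -0.0003] spin 0.05
[-0.03173625 -0.69575867 -2.66053147] [ 0.02758986 -0.05720835  0.02476957]
```

View pics/w11c.png

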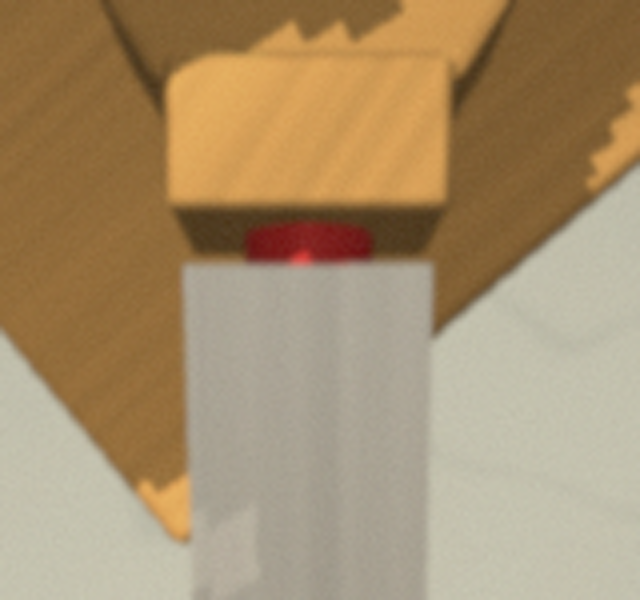

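step_arm(
  rows=[
    {"xyz":[0,-0.0015,0],"spin":0},
    {"xyz":[0,-0.003,0],"spin":0},
    {"xyz":[0,-0.004,0],"spin":0},
    {"xyz":[0,-0.004,0],"spin":0},
  ],
)

```text
time: 12.8
ee_pos: [0.5128, 0.0243, 0.212]
orientation: [-0.0, 0.964, -0.267, 0.0]
ft_force: [-0.4, 0.0, -3.0]
width: 0.0249
```

step_arm(
  rows=[
    {"xyz":[0,-0.0007,0],"spin":0},
    {"xyz":[0,-0.0007,0],"spin":0},
  ],
)

```text
time: 13.0
ee_pos: [0.5131, 0.0249, 0.212]
orientation: [-0.0, 0.964, -0.267, 0.0]
ft_force: [0.1, 0.1, -2.6]
width: 0.0246
```

step_arm(
  rows=[
    {"xyz":[0,-0.0007,0],"spin":0},
    {"xyz":[0,-0.0007,0],"spin":0},
  ],
)

```text
time: 13.2
ee_pos: [0.5134, 0.0255, 0.212]
orientation: [-0.0, 0.964, -0.267, -0.0]
ft_force: [-0.2, -0.4, -3.1]
width: 0.0252
```

step_arm(
  rows=[
    {"xyz":[0,-0.0007,0],"spin":0},
    {"xyz":[0,-0.0007,0],"spin":0},
  ],
)

```text
time: 13.4
ee_pos: [0.5136, 0.0256, 0.2119]
orientation: [0.0, 0.964, -0.267, -0.0]
ft_force: [-0.0, -0.9, -2.7]
width: 0.0248
```

Run:
```python
from cell import robot,vision
from h import *
import pickle
s=robot.sense();dl(s,np.array([.5582,.1011,.045])-.0876*np.array([.515,.8572,0]),-31.0);print(s["ft_force"],s["torque"])
w=vision.snapshot("wrist");w["s"]=s;pickle.dump(w,open("w12.pkl","wb"))
cv2.imwrite("pics/w12c.png",cv2.resize(w["img"][0:150,240:400],None,fx=4,fy=4,interpolation=cv2.INTER_CUBIC))
```

```text
now pinch [0.5136 0.0256 0.0446] ang -31.02 tilt [-8.e-04 -6.e-04 -1.e+00] -> xyz [-0.0006 -0.0001 -0.0004] spin -0.02
[-0.01020642 -0.93006434 -2.69693555] [-0.1916201   0.0374587   0.02090087]
```

View pics/w12c.png

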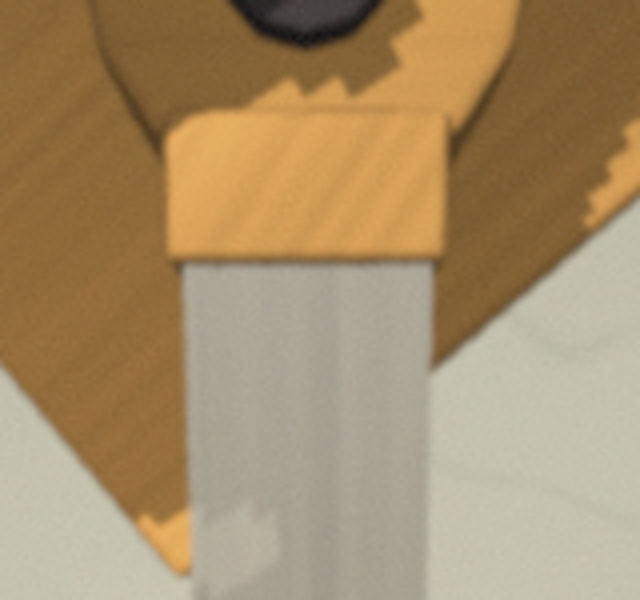

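```bash
cat >> h.py <<'E'
def arc(th0,th1,n,P,R,px=0.0):
    """rows: tool-frame offsets; P = pivot distance ahead (-y) in present tool frame, R = wanted radius; degrees"""
    for i in range(1,n+1):
        t=np.radians(th0+(th1-th0)*i/n); print([round(px+R*np.sin(t)-px*np.cos(t),4),round(-P+R*np.cos(t),4)],round(-np.degrees(t),2))
E
python3 -c "
from h import *
arc(0,15,10,.116,.117)"
```

```text
[np.float64(0.0031), np.float64(0.001)] -1.5
[np.float64(0.0061), np.float64(0.0008)] -3.0
[np.float64(0.0092), np.float64(0.0006)] -4.5
[np.float64(0.0122), np.float64(0.0004)] -6.0
[np.float64(0.0153), np.float64(-0.0)] -7.5
[np.float64(0.0183), np.float64(-0.0004)] -9.0
[np.float64(0.0213), np.float64(-0.001)] -10.5
[np.float64(0.0243), np.float64(-0.0016)] -12.0
[np.float64(0.0273), np.float64(-0.0022)] -13.5
[np.float64(0.0303), np.float64(-0.003)] -15.0
```

step_arm(
  rows=[
    {"xyz":[0.0015,0.001,0],"spin":-0.75},
    {"xyz":[0.0031,0.001,0],"spin":-1.5},
    {"xyz":[0.0061,0.0008,0],"spin":-3},
    {"xyz":[0.0092,0.0006,0],"spin":-4.5},
    {"xyz":[0.0122,0.0004,0],"spin":-6},
  ],
)

```text
time: 13.95
ee_pos: [0.5232, 0.0199, 0.2117]
orientation: [0.0, 0.977, -0.215, -0.002]
ft_force: [-4.9, 1.5, -1.6]
width: 0.0251
```

```bash
cat > look.py <<'E'
import sys,pickle
from cell import robot,vision
from h import *
n=sys.argv[1]
s=robot.sense();Rm=rot(s["orientation"]);a=np.degrees(np.arctan2(Rm[1,0],Rm[0,0]));p=s["ee_pos"]-np.array([0,0,.1673])
f=Rm.T@s["ft_force"];piv=np.array([.5726,.1251]) if len(sys.argv)<3 else np.array(eval(sys.argv[2]))
d=piv-p[:2];r=np.hypot(*d);th=np.degrees(np.arctan2(d[1],d[0]))
print("t",s["time"],"pinch",p.round(4),"ang",a.round(2),"F tool",f.round(2),"T",s["torque"].round(3),"w",round(s["width"],4))
print("radius",r.round(4),"azim to pivot",th.round(2),"bar yaw",(a+90).round(2))
w=vision.snapshot("wrist");w["s"]=s;pickle.dump(w,open(n+".pkl","wb"))
cv2.imwrite(f"pics/{n}.png",cv2.resize(w["img"][0:150,240:400],None,fx=4,fy=4,interpolation=cv2.INTER_CUBIC))
E
python3 look.py a1
```

```text
t 13.95 pinch [0.5232 0.0199 0.0444] ang -24.84 F tool [-5.06  0.68  1.65] T [ 0.579  0.871 -0.052] w 0.0251
radius 0.1162 azim to pivot 64.83 bar yaw 65.16
```

View pics/a1.png

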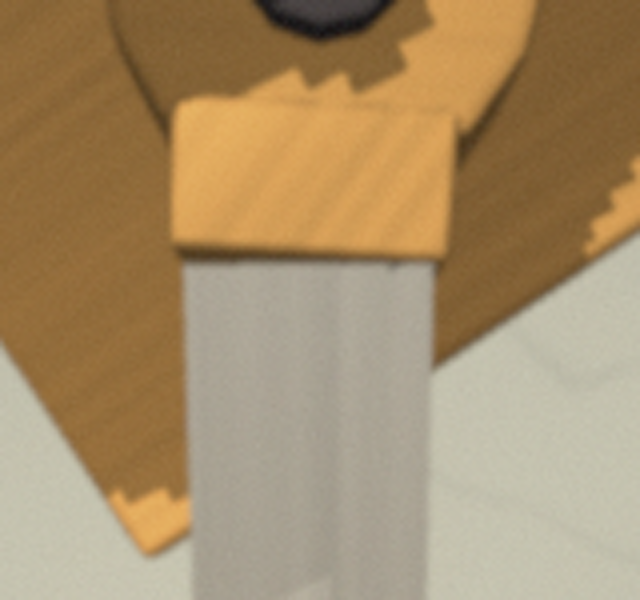

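```bash
python3 -c "
from h import *
arc(0,18,12,.117,.117)"
```

```text
[np.float64(0.0031), np.float64(-0.0)] -1.5
[np.float64(0.0061), np.float64(-0.0002)] -3.0
[np.float64(0.0092), np.float64(-0.0004)] -4.5
[np.float64(0.0122), np.float64(-0.0006)] -6.0
[np.float64(0.0153), np.float64(-0.001)] -7.5
[np.float64(0.0183), np.float64(-0.0014)] -9.0
[np.float64(0.0213), np.float64(-0.002)] -10.5
[np.float64(0.0243), np.float64(-0.0026)] -12.0
[np.float64(0.0273), np.float64(-0.0032)] -13.5
[np.float64(0.0303), np.float64(-0.004)] -15.0
[np.float64(0.0332), np.float64(-0.0048)] -16.5
[np.float64(0.0362), np.float64(-0.0057)] -18.0
```

step_arm(
  rows=[
    {"xyz":[0.0031,0,0],"spin":-1.5},
    {"xyz":[0.0061,-0.0002,0],"spin":-3},
    {"xyz":[0.0092,-0.0004,0],"spin":-4.5},
    {"xyz":[0.0122,-0.0006,0],"spin":-6},
    {"xyz":[0.0153,-0.001,0],"spin":-7.5},
    {"xyz":[0.0183,-0.0014,0],"spin":-9},
  ],
)

```text
time: 14.6
ee_pos: [0.5395, 0.0135, 0.2115]
orientation: [0.0, 0.99, -0.138, -0.003]
ft_force: [-7.1, 2.0, 1.2]
width: 0.0249
```

```bash
python3 look.py a2
```

```text
t 14.6 pinch [0.5395 0.0135 0.0442] ang -15.91 F tool [-7.4   0.07 -1.19] T [ 0.82   1.399 -0.142] w 0.0249
radius 0.1164 azim to pivot 73.47 bar yaw 74.09
```

View pics/a2.png

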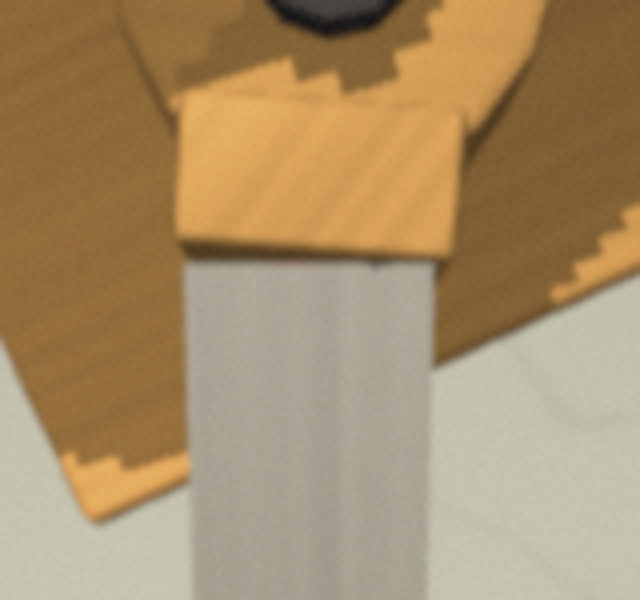

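step_arm(
  rows=[
    {"xyz":[0.0031,0,-0.0003],"spin":-1.5},
    {"xyz":[0.0061,-0.0002,-0.0006],"spin":-3},
    {"xyz":[0.0092,-0.0004,-0.0006],"spin":-4.5},
    {"xyz":[0.0122,-0.0006,-0.0006],"spin":-6},
    {"xyz":[0.0153,-0.001,-0.0006],"spin":-7.5},
    {"xyz":[0.0183,-0.0014,-0.0006],"spin":-9},
    {"xyz":[0.0213,-0.002,-0.0006],"spin":-10.5},
    {"xyz":[0.0243,-0.0026,-0.0006],"spin":-12},
  ],
)

```text
time: 15.45
ee_pos: [0.5617, 0.0089, 0.2112]
orientation: [0.001, 0.999, -0.034, -0.006]
ft_force: [-10.1, 0.6, 1.6]
width: 0.0247
```

```bash
python3 look.py a3
```

```text
t 15.45 pinch [0.5617 0.0089 0.0439] ang -3.92 F tool [-10.11   0.08  -1.5 ] T [ 0.608  2.086 -0.082] w 0.0247
radius 0.1167 azim to pivot 84.66 bar yaw 86.08
```

View pics/a3.png

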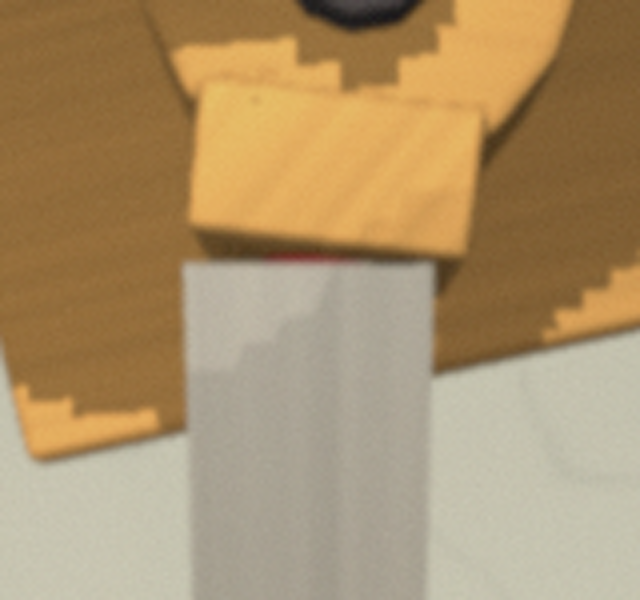

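step_arm(
  rows=[
    {"xyz":[0.0031,0,-0.0004],"spin":-1.5},
    {"xyz":[0.0061,-0.0002,-0.0008],"spin":-3},
    {"xyz":[0.0092,-0.0004,-0.001],"spin":-4.5},
    {"xyz":[0.0122,-0.0006,-0.001],"spin":-6},
    {"xyz":[0.0153,-0.001,-0.001],"spin":-7.5},
    {"xyz":[0.0183,-0.0014,-0.001],"spin":-9},
    {"xyz":[0.0213,-0.002,-0.001],"spin":-10.5},
    {"xyz":[0.0243,-0.0026,-0.001],"spin":-12},
  ],
)

```text
time: 16.3
ee_pos: [0.5858, 0.0088, 0.2114]
orientation: [0.001, 0.998, 0.07, -0.007]
ft_force: [-10.1, 0.7, -1.0]
width: 0.0248
```

```bash
python3 look.py a4
```

```text
t 16.3 pinch [0.5858 0.0088 0.0441] ang 7.98 F tool [-9.88 -2.14  1.19] T [ 0.222  2.106 -0.235] w 0.0248
radius 0.1171 azim to pivot 96.47 bar yaw 97.98
```

View pics/a4.png

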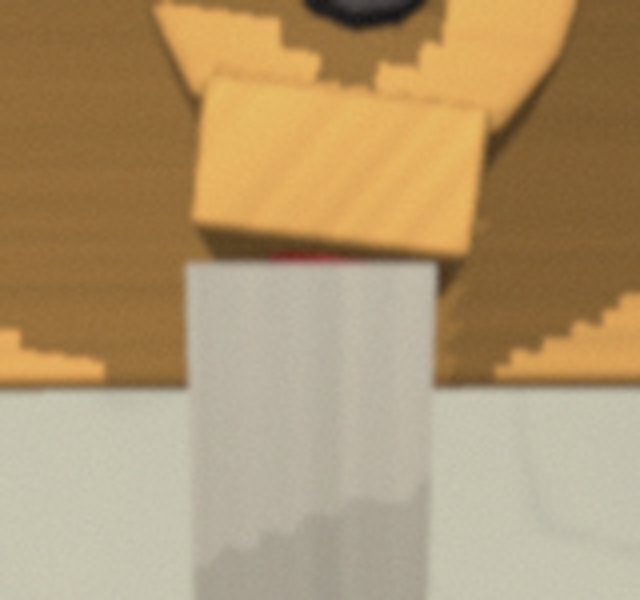

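step_arm(
  rows=[
    {"xyz":[0.0031,-0.0002,0],"spin":-1.5},
    {"xyz":[0.0061,-0.0005,0],"spin":-3},
    {"xyz":[0.0092,-0.0008,0],"spin":-4.5},
    {"xyz":[0.0122,-0.0012,0],"spin":-6},
    {"xyz":[0.0143,-0.0014,0],"spin":-7},
    {"xyz":[0.0163,-0.0016,0],"spin":-8},
  ],
)

```text
time: 16.95
ee_pos: [0.6019, 0.0116, 0.2113]
orientation: [0.001, 0.99, 0.139, -0.008]
ft_force: [-9.7, -1.4, -0.8]
width: 0.0248
```

```bash
python3 look.py a5
```

```text
t 16.95 pinch [0.6019 0.0116 0.044 ] ang 15.94 F tool [-9.73 -1.3   0.98] T [-0.081  2.113 -0.115] w 0.0248
radius 0.1172 azim to pivot 104.48 bar yaw 105.94
```

View pics/a5.png

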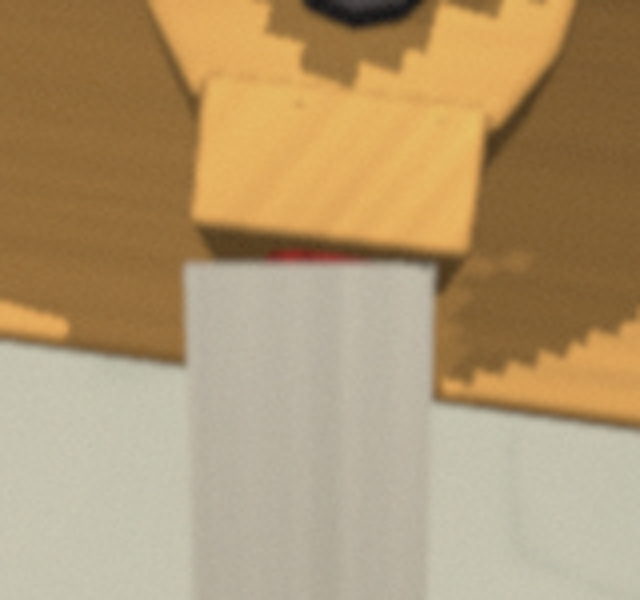

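step_arm(
  rows=[
    {"xyz":[0.002,-0.0002,0],"spin":-1},
    {"xyz":[0.0041,-0.0005,0],"spin":-2},
    {"xyz":[0.0061,-0.0007,0],"spin":-3},
    {"xyz":[0.0082,-0.0008,0],"spin":-4},
    {"xyz":[0.0102,-0.0009,0],"spin":-5},
    {"xyz":[0.0122,-0.0011,0],"spin":-6},
  ],
)

```text
time: 17.6
ee_pos: [0.6137, 0.0153, 0.2114]
orientation: [0.002, 0.982, 0.19, -0.007]
ft_force: [-9.3, -1.4, -0.4]
width: 0.0244
```

```bash
python3 look.py a6
```

```text
t 17.6 pinch [0.6137 0.0153 0.0441] ang 21.95 F tool [-9.13 -2.21  0.53] T [-0.367  1.93  -0.046] w 0.0244
radius 0.1172 azim to pivot 110.53 bar yaw 111.95
```

step_arm(
  rows=[
    {"xyz":[0.002,-0.0001,0],"spin":-1},
    {"xyz":[0.0041,-0.0002,0],"spin":-2},
    {"xyz":[0.0061,-0.0003,0],"spin":-3},
    {"xyz":[0.0082,-0.0004,0],"spin":-4},
    {"xyz":[0.0102,-0.0005,0],"spin":-5},
    {"xyz":[0.0122,-0.0007,0],"spin":-6},
  ],
)

```text
time: 18.25
ee_pos: [0.6252, 0.0203, 0.2114]
orientation: [0.002, 0.97, 0.242, -0.007]
ft_force: [-7.5, -3.2, -1.2]
width: 0.0245
```

```bash
python3 look.py a7
```

```text
t 18.25 pinch [0.6252 0.0203 0.0441] ang 27.99 F tool [-8.14 -0.72  1.32] T [-0.504  1.723  0.148] w 0.0245
radius 0.1173 azim to pivot 116.65 bar yaw 117.99
```

View pics/a7.png

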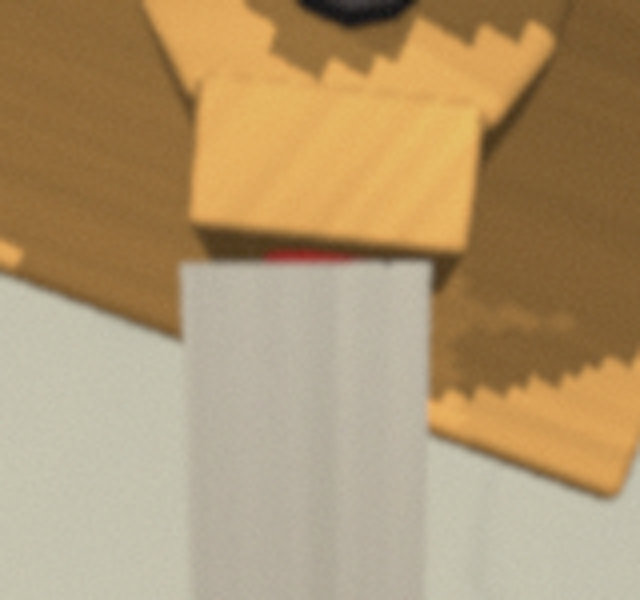

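step_arm(
  rows=[
    {"xyz":[0.002,-0.0001,0],"spin":-1},
    {"xyz":[0.0041,-0.0002,0],"spin":-2},
    {"xyz":[0.0061,-0.0003,0],"spin":-3},
    {"xyz":[0.0082,-0.0004,0],"spin":-4},
    {"xyz":[0.0102,-0.0006,0],"spin":-5},
  ],
)

```text
time: 18.8
ee_pos: [0.6345, 0.0255, 0.2115]
orientation: [0.002, 0.959, 0.284, -0.006]
ft_force: [-5.9, -2.4, -1.8]
width: 0.0247
```

```bash
python3 look.py a8
```

```text
t 18.8 pinch [0.6345 0.0255 0.0442] ang 33.03 F tool [-6.22 -1.16  1.89] T [-0.578  1.419  0.275] w 0.0247
radius 0.1173 azim to pivot 121.84 bar yaw 123.03
```

step_arm(
  rows=[
    {"xyz":[0.002,-0.0001,0],"spin":-1},
    {"xyz":[0.0041,-0.0002,0],"spin":-2},
    {"xyz":[0.0061,-0.0003,0],"spin":-3},
    {"xyz":[0.0082,-0.0004,0],"spin":-4},
    {"xyz":[0.0102,-0.0006,0],"spin":-5},
  ],
)

```text
time: 19.35
ee_pos: [0.644, 0.0318, 0.2118]
orientation: [0.002, 0.945, 0.326, -0.003]
ft_force: [-3.2, -2.0, -4.5]
width: 0.0251
```

```bash
python3 look.py a9
```

```text
t 19.35 pinch [0.644  0.0318 0.0445] ang 38.02 F tool [-3.74 -0.45  4.48] T [-0.507  0.593  0.215] w 0.0251
radius 0.1175 azim to pivot 127.42 bar yaw 128.02
```

View pics/a9.png

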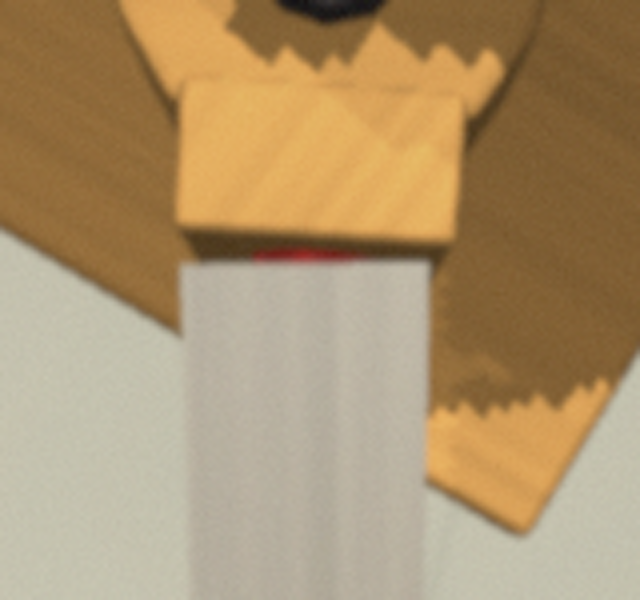

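step_arm(
  rows=[
    {"xyz":[0.001,-0.0002,0.0002],"spin":-0.5},
    {"xyz":[0.002,-0.0004,0.0003],"spin":-1},
    {"xyz":[0.0031,-0.0005,0.0003],"spin":-1.5},
    {"xyz":[0.0041,-0.0006,0.0003],"spin":-2},
  ],
)

```text
time: 19.8
ee_pos: [0.6496, 0.0377, 0.2138]
orientation: [0.0, 0.94, 0.342, 0.003]
ft_force: [3.3, -0.7, -5.7]
width: 0.0247
```

```bash
python3 look.py b1
```

```text
t 19.8 pinch [0.6496 0.0377 0.0465] ang 40.01 F tool [2.07 2.65 5.75] T [-0.323 -1.096  0.053] w 0.0247
radius 0.1165 azim to pivot 131.39 bar yaw 130.01
```

View pics/b1.png

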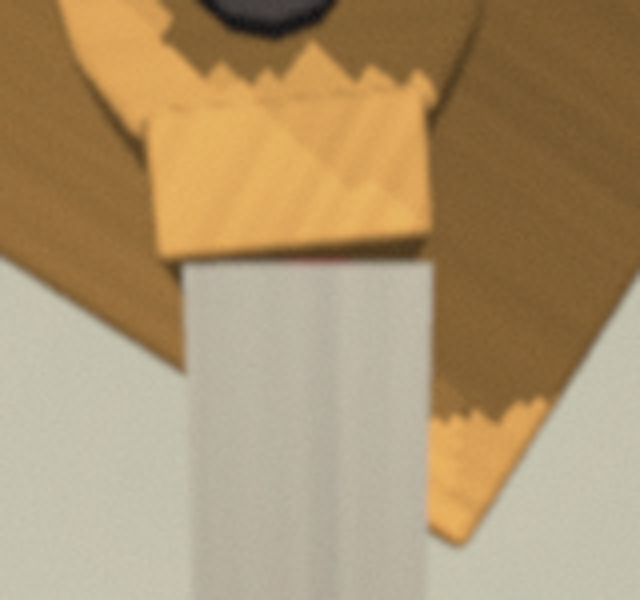

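```bash
python3 look.py b2
```

```text
t 19.85 pinch [0.6497 0.0379 0.0465] ang 40.05 F tool [2.99 3.72 7.58] T [-0.387 -1.219  0.046] w 0.0248
radius 0.1164 azim to pivot 131.48 bar yaw 130.05
```

step_arm(
  rows=[
    {"xyz":[0,0,0.001],"spin":0},
    {"xyz":[0,0,0.0017],"spin":0},
    {"xyz":[0,0,0.0017],"spin":0},
  ],
)

```text
time: 20.2
ee_pos: [0.6496, 0.0378, 0.2133]
orientation: [0.0, 0.94, 0.342, 0.003]
ft_force: [5.6, -0.5, -1.7]
width: 0.0253
```

```bash
python3 look.py b3
```

```text
t 20.2 pinch [0.6496 0.0378 0.046 ] ang 39.97 F tool [3.92 3.99 1.7 ] T [-0.271 -1.139  0.028] w 0.0253
radius 0.1164 azim to pivot 131.42 bar yaw 129.97
```

View pics/b3.png

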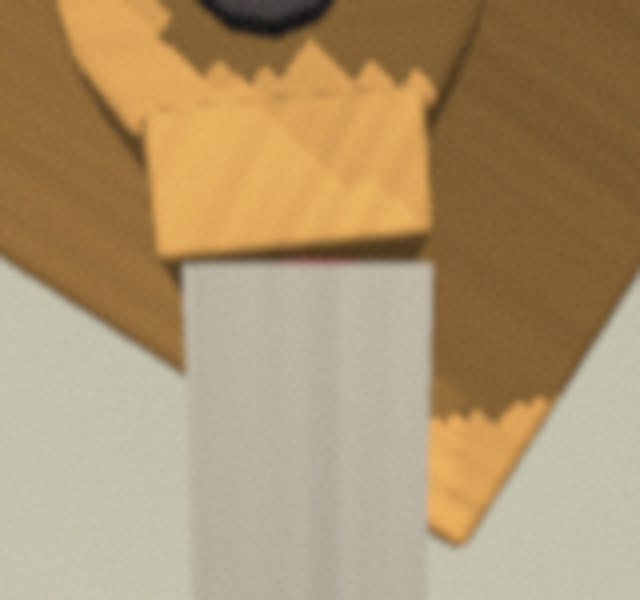

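step_arm(
  rows=[
    {"xyz":[0.0008,0.0006,0],"spin":-0.4},
    {"xyz":[0.0016,0.001,0],"spin":-0.8},
    {"xyz":[0.0024,0.001,0],"spin":-1.2},
  ],
)

```text
time: 20.55
ee_pos: [0.6515, 0.0391, 0.2129]
orientation: [-0.0, 0.936, 0.352, 0.002]
ft_force: [5.5, -0.4, 0.4]
width: 0.0248
```

```bash
python3 look.py b4
```

```text
t 20.55 pinch [0.6515 0.0391 0.0456] ang 41.21 F tool [ 3.87  3.87 -0.43] T [ 0.182 -1.088 -0.116] w 0.0248
radius 0.1167 azim to pivot 132.56 bar yaw 131.21
```

View pics/b4.png

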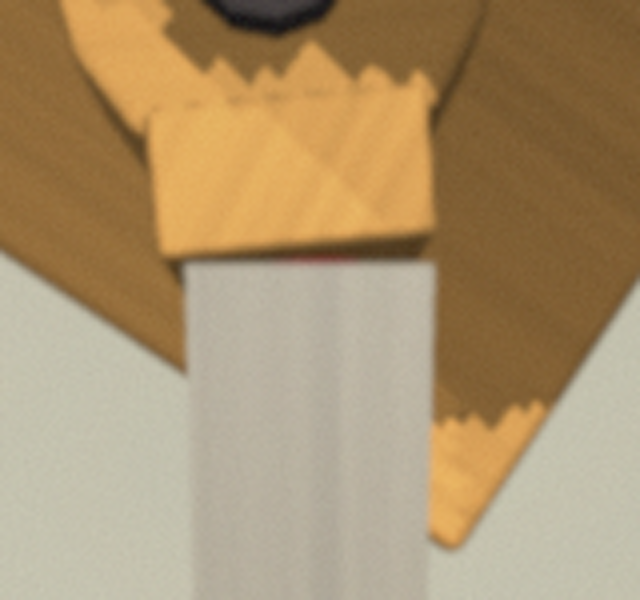

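step_arm(
  rows=[
    {"xyz":[0.001,0.0004,-0.0002],"spin":-0.5},
    {"xyz":[0.002,0.0008,-0.0003],"spin":-1},
    {"xyz":[0.003,0.0008,-0.0003],"spin":-1.5},
  ],
)

```text
time: 20.9
ee_pos: [0.654, 0.0412, 0.213]
orientation: [-0.001, 0.931, 0.365, 0.002]
ft_force: [5.0, 1.2, -1.0]
width: 0.0251
```

```bash
python3 look.py b5
```

```text
t 20.9 pinch [0.654  0.0412 0.0457] ang 42.75 F tool [4.47 2.49 1.02] T [ 0.342 -1.162 -0.127] w 0.0251
radius 0.1169 azim to pivot 134.12 bar yaw 132.75
```

View pics/b5.png

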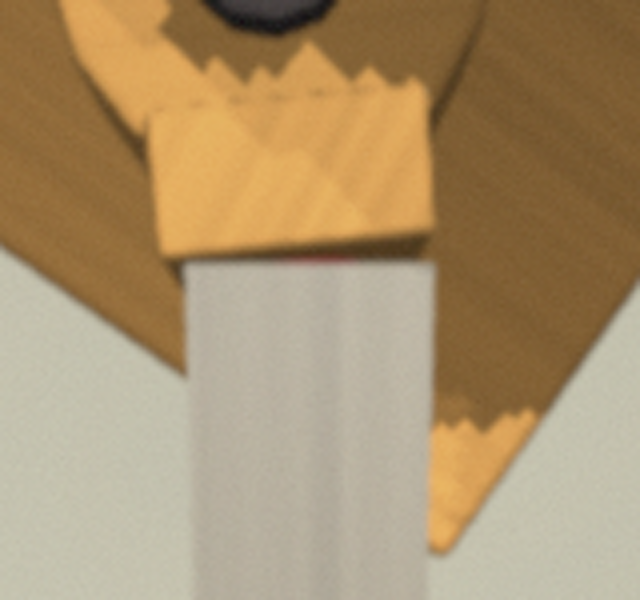

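step_arm(
  rows=[
    {"xyz":[0.001,0.0001,0],"spin":-0.5},
    {"xyz":[0.002,0.0002,0],"spin":-1},
    {"xyz":[0.0031,0.0002,0],"spin":-1.5},
    {"xyz":[0.0041,0.0002,0],"spin":-2},
  ],
)

```text
time: 21.35
ee_pos: [0.657, 0.0442, 0.213]
orientation: [-0.001, 0.925, 0.381, 0.002]
ft_force: [4.0, 2.6, -1.7]
width: 0.0247
```

```bash
python3 look.py b6
```

```text
t 21.35 pinch [0.657  0.0442 0.0457] ang 44.8 F tool [4.64 1.   1.73] T [ 0.513 -1.147  0.035] w 0.0247
radius 0.1169 azim to pivot 136.23 bar yaw 134.8
```

View pics/b6.png

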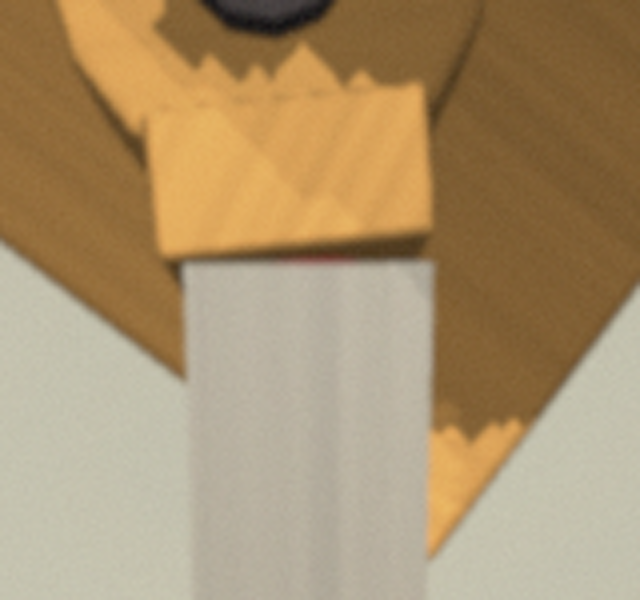

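step_arm(
  rows=[
    {"xyz":[0.001,0.0001,0],"spin":-0.5},
    {"xyz":[0.002,0.0002,0],"spin":-1},
    {"xyz":[0.0031,0.0002,0],"spin":-1.5},
    {"xyz":[0.0041,0.0002,0],"spin":-2},
  ],
)

```text
time: 21.8
ee_pos: [0.6592, 0.046, 0.2121]
orientation: [-0.001, 0.918, 0.397, 0.0]
ft_force: [3.4, 3.0, 0.3]
width: 0.0247
```

```bash
python3 look.py b7
```

```text
t 21.8 pinch [0.6592 0.046  0.0448] ang 46.76 F tool [ 4.55  0.44 -0.3 ] T [ 0.79  -0.661 -0.244] w 0.0247
radius 0.1173 azim to pivot 137.57 bar yaw 136.76
```

View pics/b7.png

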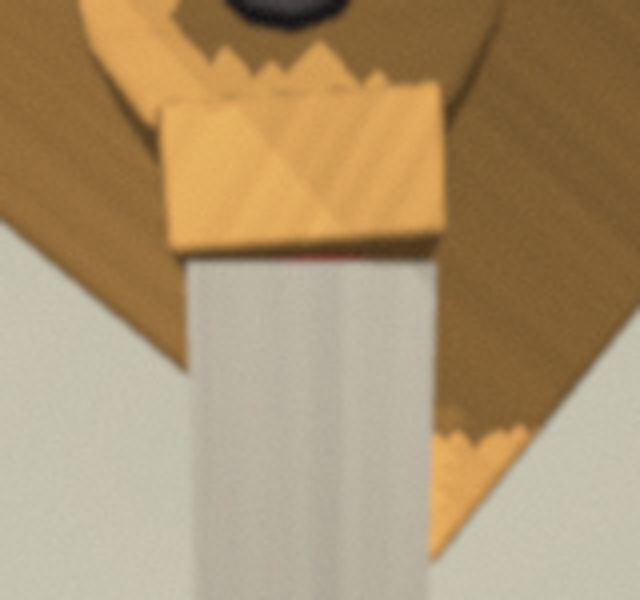

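step_arm(
  rows=[
    {"xyz":[0.001,0.0001,0],"spin":-0.5},
    {"xyz":[0.002,0.0002,0],"spin":-1},
  ],
)

```text
time: 22.05
ee_pos: [0.6603, 0.0468, 0.2115]
orientation: [-0.001, 0.914, 0.405, -0.001]
ft_force: [2.9, 2.4, -0.7]
width: 0.0243
```

```bash
python3 look.py b8
```

```text
t 22.05 pinch [0.6603 0.0468 0.0442] ang 47.78 F tool [3.71 0.49 0.74] T [ 0.789 -0.447 -0.186] w 0.0243
radius 0.1176 azim to pivot 138.23 bar yaw 137.78
```

View pics/b8.png

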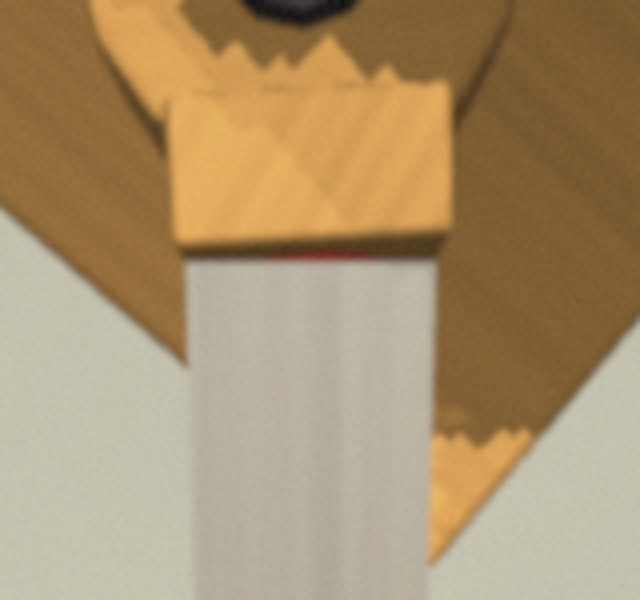

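step_arm(
  rows=[
    {"xyz":[0.001,0,-0.0003],"spin":-0.5},
    {"xyz":[0.002,0,-0.0005],"spin":-1},
    {"xyz":[0.003,0,-0.0005],"spin":-1.5},
    {"xyz":[0.003,0,-0.0005],"spin":-1.5},
  ],
)

```text
time: 22.5
ee_pos: [0.6624, 0.0477, 0.2115]
orientation: [0.0, 0.909, 0.416, -0.002]
ft_force: [-0.3, 0.3, -2.3]
width: 0.0247
```

```bash
python3 look.py b9
```

```text
t 22.5 pinch [0.6624 0.0477 0.0442] ang 49.23 F tool [ 0.01 -0.46  2.31] T [ 0.259 -0.091 -0.072] w 0.0247
radius 0.1185 azim to pivot 139.25 bar yaw 139.23
```

View pics/b9.png

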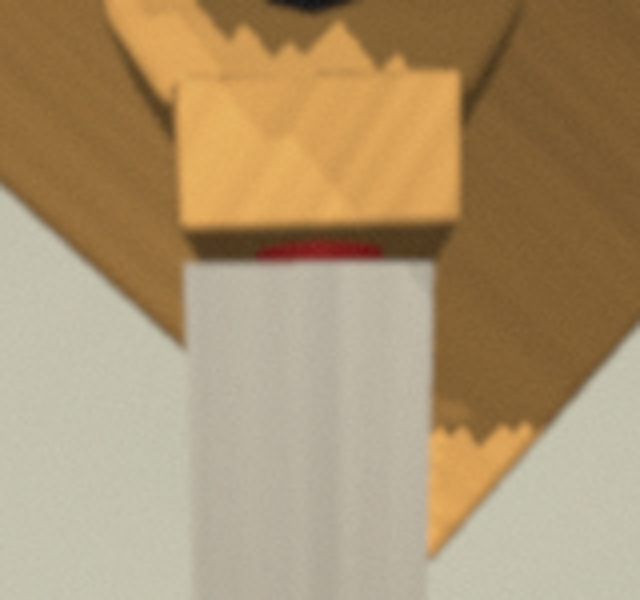

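step_arm(
  rows=[
    {"xyz":[0.001,-0.0003,0],"spin":-0.5},
    {"xyz":[0.002,-0.0006,0],"spin":-1},
    {"xyz":[0.003,-0.001,0],"spin":-1.5},
  ],
)

```text
time: 22.85
ee_pos: [0.6641, 0.0509, 0.2122]
orientation: [0.0, 0.904, 0.428, -0.0]
ft_force: [0.8, -0.2, -3.3]
width: 0.0249
```

```bash
python3 look.py c1
```

```text
t 22.85 pinch [0.6641 0.0509 0.0449] ang 50.72 F tool [0.35 0.77 3.26] T [ 0.077 -0.107 -0.034] w 0.0249
radius 0.1178 azim to pivot 140.95 bar yaw 140.72
```

View pics/c1.png

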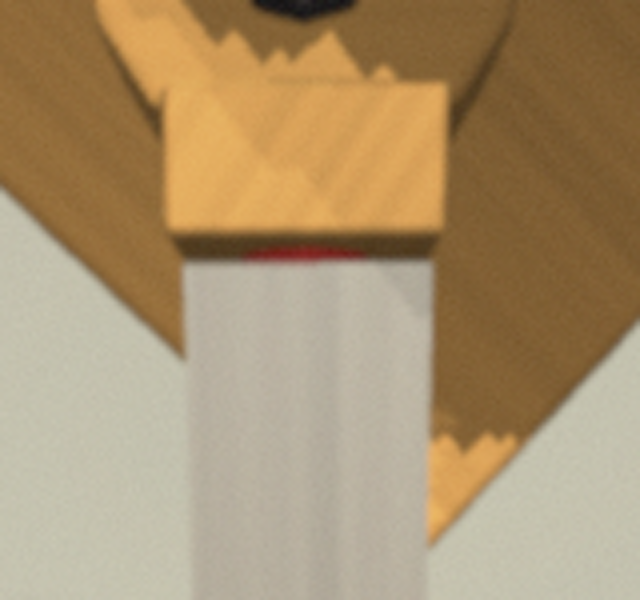

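step_arm(
  rows=[
    {"xyz":[0.001,0,0],"spin":-0.5},
    {"xyz":[0.002,0,0],"spin":-1},
    {"xyz":[0.003,0,0],"spin":-1.5},
    {"xyz":[0.004,-0.0001,0],"spin":-2},
  ],
)

```text
time: 23.3
ee_pos: [0.666, 0.0539, 0.2121]
orientation: [0.0, 0.896, 0.444, -0.002]
ft_force: [-3.4, -2.0, -0.8]
width: 0.0248
```

```bash
python3 look.py c2
```

```text
t 23.3 pinch [0.666  0.0539 0.0448] ang 52.75 F tool [-3.67 -1.52  0.85] T [-0.477  0.655  0.227] w 0.0248
radius 0.1175 azim to pivot 142.68 bar yaw 142.75
```

View pics/c2.png

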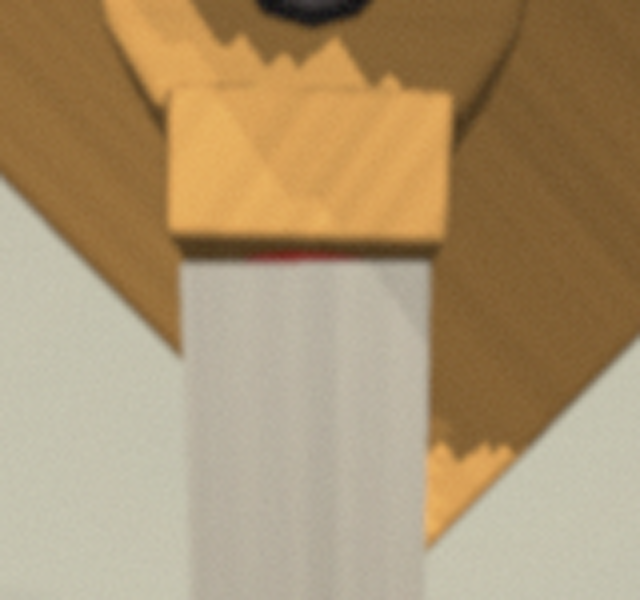

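step_arm(
  rows=[
    {"xyz":[-0.001,0,0],"spin":0.5},
    {"xyz":[-0.0025,0,0],"spin":1.3},
    {"xyz":[-0.004,0,0],"spin":2},
    {"xyz":[-0.004,0,0],"spin":2},
  ],
)

```text
time: 23.75
ee_pos: [0.6643, 0.0515, 0.2124]
orientation: [-0.0, 0.904, 0.428, 0.001]
ft_force: [-0.5, -1.2, -3.9]
width: 0.0249
```

```bash
python3 look.py c3
```

```text
t 23.75 pinch [0.6643 0.0515 0.0451] ang 50.68 F tool [-1.2   0.39  3.91] T [-0.263  0.162  0.158] w 0.0249
radius 0.1176 azim to pivot 141.27 bar yaw 140.68
```

View pics/c3.png

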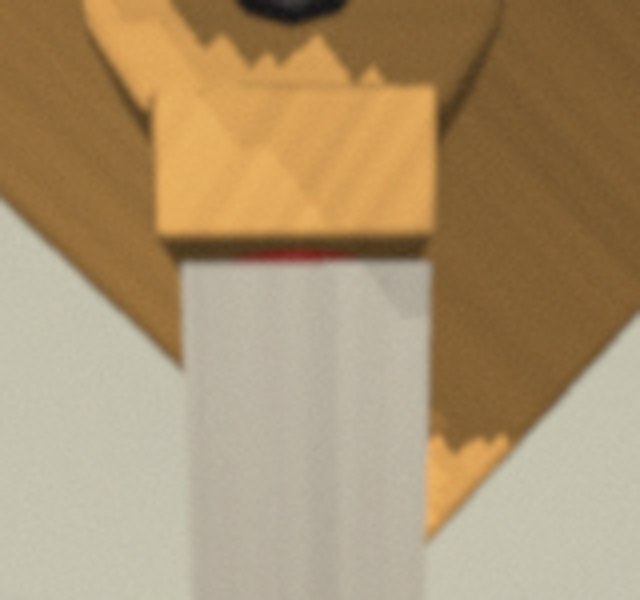

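step_arm(
  rows=[
    {"xyz":[-0.001,0.001,0],"spin":0},
    {"xyz":[-0.001,0.004,0],"spin":0},
    {"xyz":[-0.001,0.009,0],"spin":0},
    {"xyz":[-0.001,0.015,0],"spin":0},
  ],
)

```text
time: 24.2
ee_pos: [0.6758, 0.0413, 0.2127]
orientation: [-0.0, 0.904, 0.428, 0.001]
ft_force: [0.4, 0.1, -2.6]
width: 0.025
```

```bash
python3 look.py c4
```

```text
t 24.2 pinch [0.6758 0.0413 0.0454] ang 50.71 F tool [0.33 0.23 2.58] T [ 0.029 -0.065  0.017] w 0.025
radius 0.1329 azim to pivot 140.94 bar yaw 140.71
```

View pics/c4.png

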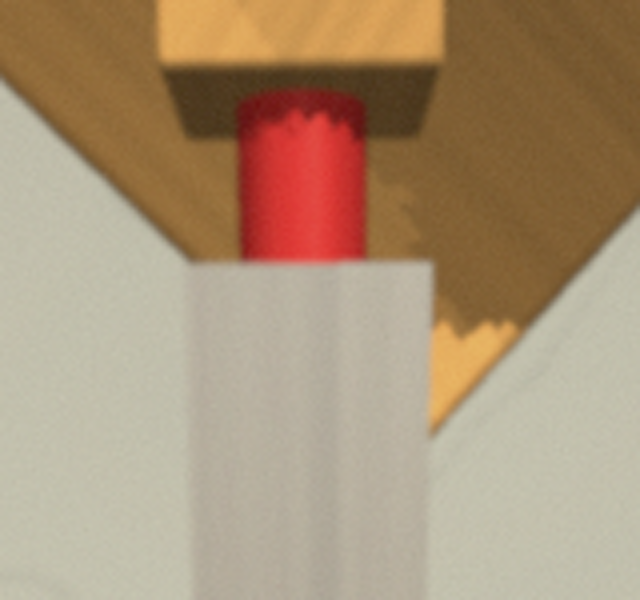

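step_arm(
  rows=[
    {"xyz":[-0.0008,0.008,0],"spin":0},
    {"xyz":[-0.0008,0.018,0],"spin":0},
    {"xyz":[-0.0008,0.03,0],"spin":0},
    {"xyz":[-0.0008,0.042,0],"spin":0},
    {"xyz":[-0.0008,0.045,0],"spin":0},
    {"xyz":[-0.0008,0.045,0],"spin":0},
  ],
)

```text
time: 24.85
ee_pos: [0.7098, 0.0111, 0.2121]
orientation: [0.0, 0.904, 0.427, -0.0]
ft_force: [0.0, -0.3, -1.8]
width: 0.0246
```

```bash
python3 look.py c5
```

```text
t 24.85 pinch [0.7098 0.0111 0.0448] ang 50.61 F tool [-0.2   0.22  1.77] T [ 0.086 -0.06   0.026] w 0.0246
radius 0.1784 azim to pivot 140.28 bar yaw 140.61
```

View pics/c5.png

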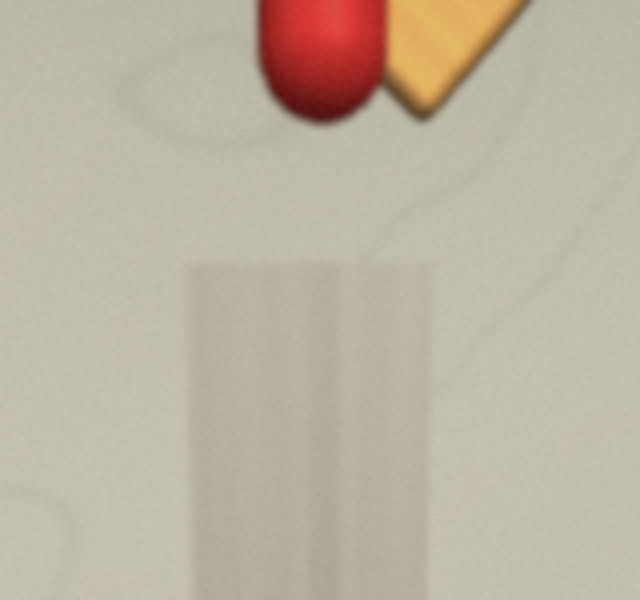

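step_arm(
  rows=[
    {"xyz":[0,0.002,-0.02],"spin":0},
    {"xyz":[0,0.002,-0.06],"spin":0},
    {"xyz":[-0.02,-0.01,-0.1],"spin":0},
    {"xyz":[-0.05,-0.05,-0.11],"spin":0},
    {"xyz":[-0.06,-0.08,-0.11],"spin":0},
    {"xyz":[-0.06,-0.08,-0.11],"spin":0},
    {"xyz":[-0.06,-0.08,-0.11],"spin":0},
  ],
)

```text
time: 25.6
ee_pos: [0.6088, 0.0172, 0.3231]
orientation: [0.0, 0.903, 0.429, 0.0]
ft_force: [0.8, -1.0, -2.6]
width: 0.0249
```

```bash
python3 look.py c6
python3 - <<'E'
import pickle,cv2
w=pickle.load(open("c6.pkl","rb"));cv2.imwrite("pics/c6f.png",w["img"])
cv2.imwrite("pics/c6g.png",cv2.resize(w["img"][0:110,320:480],None,fx=5,fy=5,interpolation=cv2.INTER_CUBIC))
E
```

```text
t 25.6 pinch [0.6088 0.0172 0.1558] ang 50.84 F tool [-0.27  1.25  2.58] T [ 0.023 -0.128  0.002] w 0.0249
radius 0.1138 azim to pivot 108.56 bar yaw 140.84
```

View pics/c6f.png

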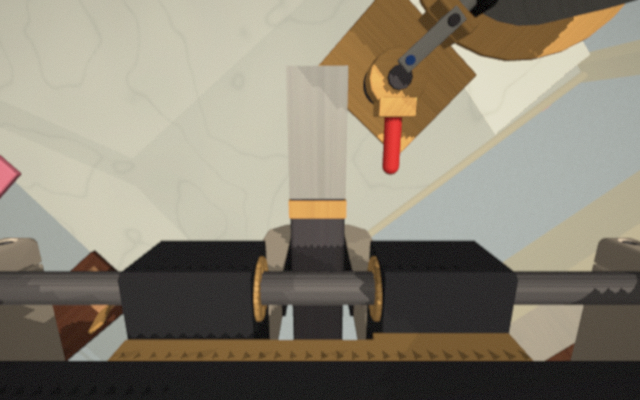

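View pics/c6g.png

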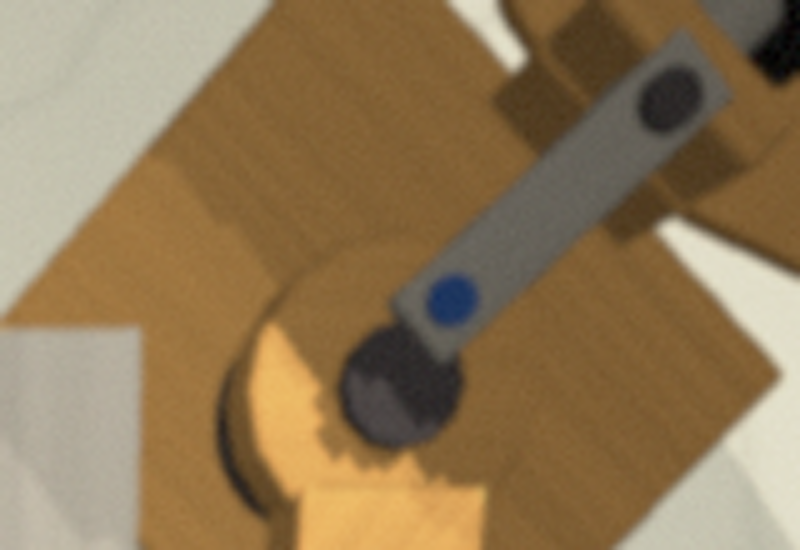

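Run:
```python
from h import *
import pickle
w=pickle.load(open("c6.pkl","rb"))
f=lambda a:np.array(a)/5+[320,0]
pv=onz(w,f((403,385)),.066)[0];pin=onz(w,f((453,298)),.066)[0]
q=onz(w,[f((3,322)),f((780,373)),f((445,0)),f((275,0))],.006);print(pv,pin)
d=(pin-pv)[:2];print(np.linalg.norm(d),np.degrees(np.arctan2(d[1],d[0])))
e=q[2]-q[1];print("edge",np.degrees(np.arctan2(e[1],e[0])),); e=q[3]-q[0];print(np.degrees(np.arctan2(e[1],e[0])))
```

```text
[0.57269345 0.12387118 0.066     ] [0.56772433 0.13605492 0.066     ]
0.013158102260346152 112.18801369772244
edge -171.9855302733556
98.72296718982335
```

Run:
```python
from h import *
import pickle
from cell import vision
def lever(w,box):
    g=w["img"].astype(int);b,gg,rd=g[...,0],g[...,1],g[...,2]
    m=(rd>90)&(rd-gg>60)&(rd-b>60);k=np.zeros_like(m);u0,u1,v0,v1=box;k[v0:v1,u0:u1]=1;m&=k
    C=[]
    for v in range(v0,v1):
        x=np.nonzero(m[v])[0]
        if len(x)>8:C.append((x.mean(),v))
    C=np.array(C)[4:-6];P=onz(w,C,.045);d=np.polyfit(P[:,1],P[:,0],1);return np.degrees(np.arctan2(1,d[0])),len(C)
w7=pickle.load(open("w7.pkl","rb"));c6=pickle.load(open("c6.pkl","rb"))
print(lever(w7,(225,265,60,130)),lever(c6,(370,415,110,180)))
f=lambda a:np.array(a)/4+[150,0]
a=onz(w7,f((342,78)),.066)[0];b=onz(w7,f((365,8)),.066)[0];d=b-a;print(np.linalg.norm(d),np.degrees(np.arctan2(d[1],d[0])))
for n,c in(("w7",w7),("c6",c6)):
    g=c["img"].astype(int);m=(g[...,0]-g[...,2]>50)&(g[...,0]>90);m[110:]=0
    ys,xs=np.nonzero(m);print(n,len(xs),xs.mean(),ys.mean(),ys.min())
```

```text
(np.float64(58.95499917797161), 50) (np.float64(141.56359504826133), 46)
0.011742757544527574 35.65080875645347
w7 36 240.58333333333334 1.8611111111111112 0
c6 52 410.28846153846155 59.51923076923077 56
```

Run:
```python
from cell import robot
from h import *
dl(robot.sense(),[.5496,-.2712,.1],1.0)
```

```text
now pinch [0.6097 0.0166 0.1555] ang 50.75 tilt [ 1.3e-03 -1.0e-04 -1.0e+00] -> xyz [-0.2609  0.1355  0.0555] spin 49.75
```

step_arm(
  rows=[
    {"xyz":[-0.02,0.01,0],"spin":4},
    {"xyz":[-0.055,0.03,0],"spin":10},
    {"xyz":[-0.095,0.05,0],"spin":18},
    {"xyz":[-0.135,0.07,0],"spin":26},
    {"xyz":[-0.175,0.09,0],"spin":34},
    {"xyz":[-0.215,0.112,0],"spin":42},
    {"xyz":[-0.245,0.128,0.01],"spin":48},
    {"xyz":[-0.261,0.1355,0.03],"spin":49.75},
    {"xyz":[-0.261,0.1355,0.045],"spin":49.75},
    {"xyz":[-0.261,0.1355,0.045],"spin":49.75},
  ],
)

```text
time: 26.65
ee_pos: [0.5478, -0.2737, 0.2746]
orientation: [-0.001, 1.0, 0.006, -0.003]
ft_force: [-0.4, 1.6, -2.7]
width: 0.0246
```

```bash
python3 look.py d1
python3 - <<'E'
import pickle,cv2
from cell import robot
from h import *
dl(robot.sense(),[.5496,-.2712,.0405],1.0)
w=pickle.load(open("d1.pkl","rb"));cv2.imwrite("pics/d1f.png",w["img"])
E
```

```text
t 26.65 pinch [ 0.5478 -0.2737  0.1073] ang 0.69 F tool [-0.39 -1.56  2.69] T [ 0.128 -0.049 -0.041] w 0.0246
radius 0.3996 azim to pivot 86.44 bar yaw 90.69
now pinch [ 0.5488 -0.2726  0.1088] ang 0.82 tilt [-0.0023  0.0011 -1.    ] -> xyz [ 0.001  -0.0013  0.0683] spin -0.18
```

View pics/d1f.png

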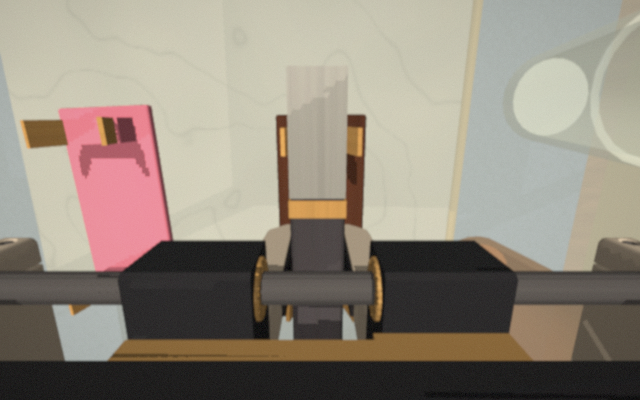

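step_arm(
  rows=[
    {"xyz":[0.0005,-0.0005,0.015],"spin":-0.1},
    {"xyz":[0.0005,-0.0005,0.035],"spin":-0.1},
    {"xyz":[0.0005,-0.0005,0.05],"spin":-0.1},
    {"xyz":[0.0005,-0.0005,0.059],"spin":-0.1},
    {"xyz":[0.0005,-0.0005,0.064],"spin":-0.1},
    {"xyz":[0.0005,-0.0005,0.066],"spin":-0.1},
    {"xyz":[0.0005,-0.0005,0.066],"spin":-0.1},
  ],
)

```text
time: 27.4
ee_pos: [0.5498, -0.271, 0.2116]
orientation: [0.0, 1.0, 0.009, 0.0]
ft_force: [0.1, -0.1, -3.3]
width: 0.0251
```

```bash
python3 look.py d2
python3 - <<'E'
from cell import robot
from h import *
dl(robot.sense(),[.5496,-.2712,.0395],1.0)
E
```

```text
t 27.4 pinch [ 0.5498 -0.271   0.0443] ang 1.06 F tool [0.11 0.09 3.26] T [ 0.052 -0.081 -0.004] w 0.0251
radius 0.3968 azim to pivot 86.71 bar yaw 91.06
now pinch [ 0.5499 -0.271   0.0446] ang 1.05 tilt [ 1.1e-03 -3.0e-04 -1.0e+00] -> xyz [-0.0003  0.0002  0.0051] spin 0.05
```

step_arm(
  rows=[
    {"xyz":[-0.0002,0,0.002],"spin":0},
    {"xyz":[-0.0002,0,0.004],"spin":0},
    {"xyz":[-0.0002,0,0.005],"spin":0},
    {"xyz":[-0.0002,0,0.005],"spin":0},
  ],
)

```text
time: 27.85
ee_pos: [0.5494, -0.271, 0.2067]
orientation: [0.0, 1.0, 0.009, 0.0]
ft_force: [-0.6, 0.0, -1.2]
width: 0.0248
```

```bash
python3 look.py d3
```

```text
t 27.85 pinch [ 0.5494 -0.271   0.0394] ang 1.05 F tool [-0.62 -0.03  1.19] T [-0.004  0.102  0.032] w 0.0248
radius 0.3968 azim to pivot 86.65 bar yaw 91.05
```

step_arm(
  hand=0,
  rows=[
    {"xyz":[0,0,0],"spin":0},
    {"xyz":[0,0,0],"spin":0},
    {"xyz":[0,0,0],"spin":0},
    {"xyz":[0,0,0],"spin":0},
    {"xyz":[0,0,0],"spin":0},
    {"xyz":[0,0,0],"spin":0},
  ],
)

```text
time: 28.5
ee_pos: [0.5494, -0.271, 0.2064]
orientation: [-0.0, 1.0, 0.009, 0.0]
ft_force: [0.0, 0.2, -0.1]
width: 0.0464
```

step_arm(
  rows=[
    {"xyz":[0,0,-0.01],"spin":0},
    {"xyz":[0,0,-0.03],"spin":0},
    {"xyz":[0,0,-0.07],"spin":0},
    {"xyz":[0,0.03,-0.12],"spin":0},
    {"xyz":[0,0.07,-0.16],"spin":0},
    {"xyz":[0,0.1,-0.2],"spin":0},
    {"xyz":[0,0.1,-0.2],"spin":0},
    {"xyz":[0,0.1,-0.2],"spin":0},
    {"xyz":[0,0.1,-0.2],"spin":0},
  ],
)

```text
time: 29.4
ee_pos: [0.551, -0.37, 0.406]
orientation: [-0.001, 1.0, 0.01, -0.0]
ft_force: [-0.4, 0.2, -0.7]
width: 0.0463
```

```bash
python3 look.py d4
python3 - <<'E'
import pickle,cv2
from cell import vision
from h import *
w=pickle.load(open("d4.pkl","rb"));cv2.imwrite("pics/d4f.png",w["img"])
S={n:vision.snapshot(n) for n in("scene","top")};pickle.dump(S,open("s1.pkl","wb"))
for n in S: cv2.imwrite(f"pics/{n}_end.png",S[n]["img"])
cv2.imwrite("pics/d4c.png",cv2.resize(w["img"][0:200,270:370],None,fx=3,fy=3,interpolation=cv2.INTER_CUBIC))
E
```

```text
t 29.4 pinch [ 0.551  -0.37    0.2387] ang 1.1 F tool [-0.37 -0.16  0.74] T [-0.056 -0.076  0.046] w 0.0463
radius 0.4956 azim to pivot 87.51 bar yaw 91.1
```

View pics/d4c.png

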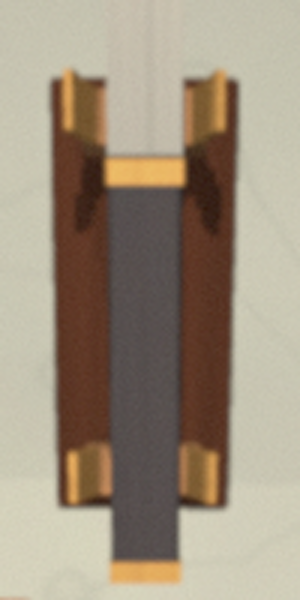

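View pics/scene_end.png

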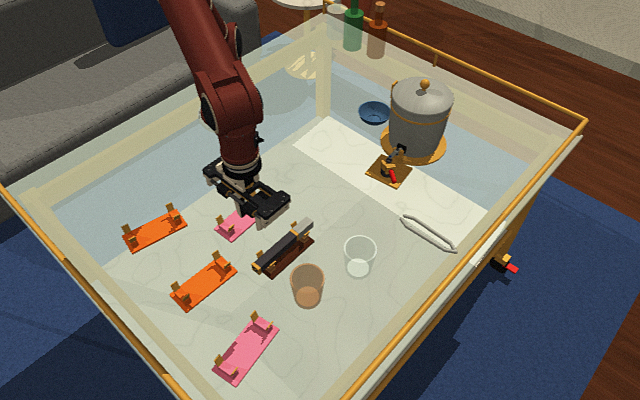

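View pics/top_end.png

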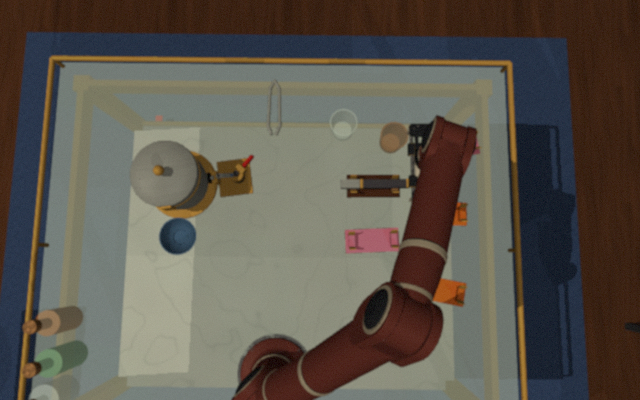

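Run:
```python
from h import *
import pickle
S0=pickle.load(open("s0.pkl","rb"));S1=pickle.load(open("s1.pkl","rb"))
d=cv2.absdiff(S0["scene"]["img"],S1["scene"]["img"]).sum(2)
for n,(u0,u1,v0,v1) in dict(tumA=(288,328,262,310),tumB=(340,380,232,282),tongs=(398,460,212,255),dish=(356,392,98,128)).items(): print(n,(d[v0:v1,u0:u1]>90).mean().round(3))
from cell import ticket
print(ticket.job_done())
```

```text
tumA 0.0
tumB 0.0
tongs 0.001
dish 0.0
the job is handed in; nothing more can be done
None
```

The ice bucket clamp is swung over to its stop and left there. The bar is back in the dark wooden rest, and I handed the job in at about 29.5 s of the 72 s allowed.

- **First grasp:** I lifted before the fingers had fully closed, and the bar slipped about 9 mm in the grip. I set it back in the rest and re-gripped it level before going on. I gripped it about 12 mm towards the socket from its middle, to lower the forces on the lever.
- **Socket on the lever:** It slid on until the picture showed no gap at the shoulder, with almost no force.
- **Swing:** Resistance at the grip peaked at about 10 N. It changed sign at the dead point. From there I eased on, holding back 4 to 5 N, until the lever stopped moving and the force fell to zero. A light nudge then met about 4 N, which I took as the stop. These are readings at the end of each move; nothing was recorded in between. The fastest moment was just past the dead point, where the lever went about 10° within 0.4 s.
- **Lever angle:** It turned about 82° (1.43 rad). The bar's mouth stayed an estimated 3 mm or less from the shoulder until I drew it off.
- **Bar:** After release the picture shows it in the saddles between the cheeks. The gripper is well clear and reads no load.
- **Bystanders:** Before and after pictures show no change at the two tumblers, olive dish or tongs.

One check was not clear-cut. A direct picture measurement put the crank pin about 2.9 mm past the dead point, just under the 3 mm needed, with about 0.5 mm of uncertainty. Working it out from the pin's start angle plus the lever's travel gave 118°, about 4 mm past. The average is close to the expected 3.5 mm, and the felt stop agrees.

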